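# Clip the test coupon and hold it ready over the narrow trough

## Robot

A 7-joint arm with a two-finger parallel gripper is mounted at the origin on the work surface. World frame = base frame: x ahead of the robot, y to its left, z up, the work surface at z = 0. Lengths are in m, angles in rad, forces in N, time in s.
With the tool pointing down it reaches from about 0.35 to 0.9 m from the base axis. Payload 8.1 kg.
Tool frame: the origin (TCP) lies midway between the tips of the shut fingers; the grasp point (between the pads) lies 19 mm behind it; y points along the fingers, z is the direction in which the jaws open and shut, and the axes are right-handed (so a half turn about y gives the same grasp; the last joint's range is limited). The gripper opens to 92 mm and grips with 3 to 60 N. Pads are 19 mm wide; open, the fingers measure 130 mm over their backs; the gripper's body (75 mm by 190 mm) begins 47 mm behind the grasp point.
Start: joints at [-1.289, 0.434, 0.025, 1.573, -0.012, 1.134, -0.075], TCP at [0.235, 0.579, 0.227] pointing down, gripper open.
Joint ranges: [-2.62, 2.62], [-0.44, 2.09], [-1.27, 1.32], [0.08, 2.57], [-1.32, 4.46], [0.12, 2], [-2.74, 2.74]. Speed limits (rad/s): [2.22, 2.22, 3.01, 3.01, 3.14, 3.14, 3.14].

## Interface

Orientations are given as a rotation vector (axis times angle).
In Python, from rig import ctrl gives the robot as it stands.
- The arm moves only by the tool play_rows, never from a script. Its argument "targets" is a list of rows, each a list of 4 numbers: the shift along the tool's x, y, z in cm, then the turn about the tool's y in degrees. A call has 1 to 12 rows; each row shifts and turns the commanded pose from where the row before left it, along the tool's axes as they then stand; what a row does not reach is not made up. A row lasts 1/8 s, in which the tool goes at most 62.5 mm and 10.7 degrees, less where a joint would pass 70% of its speed; a pose out of reach is approached as far as the arm can. A call is refused whole if a number of a shift passes 6.25 or a number of a turn 10.7, either way. A call with a gripper value outside its range is refused whole. "gripper" is the closure, from 0 (fully open) to 1 (shut), set as the call begins (left out, the last holds). The fingers move at their own pace and stop on an object; the grip force is fixed at half the most. Time passes only in rows, so rows that do not move let the fingers close. It gives the time, the measured TCP pose, the force and the opening at its end, in the units of the state.
- ctrl.get_obs(): the state, without advancing time (a new reading comes with each control period).
- ctrl.camera(name): name is "scene" or "top" or "wrist"; returns a dict with "img" (480x640x3 uint8, red, green, blue), "mtx" (3x3 intrinsics, pixels), "k1" (the pictures are not rectified: a ray, as slopes to the right and down, at radius r is drawn at 1 + k1 r^2 times it, then the intrinsics apply), "R" (3x3) and "t" (3): a world point X has camera coordinates R X + t; the wrist camera has in their place "T_tool_cam" (4x4, takes a point from camera to tool coordinates, whose origin is the TCP and whose axes are the tool frame's). Camera axes: x right, y down, z forward; pixel columns grow to the right and rows downward; lengths in m; the calibration is good to about 2 mm. A picture is of the moment at which its call begins: read the wrist's pose just before it. There is no depth.
- ctrl.hand_in(): hands the job in, once; it reports no verdict.
Trained networks look in a picture, given as the dict that the camera call returned (one of the last four; its "shot" number tells which), for a name from the list of things; names that differ only in an ending like _2 or _b are one class to them, and where a whole thing is asked for, a point or a joint stands for the part that bears it (a point fixed in the world has none). Each returns a list of dicts, best first, with "conf" (0 to 1); they miss things now and then, are a little off and sometimes report something else, mostly with a low value. They report only what shows in the picture. A call takes as long as a camera call.
- ctrl.masks_of(picture, name): "mask" (480x640 bool, what is visible of it) and "pixel" ([column, row] in pixels, amid what is visible of it).
The state is a dict: "t": time; "joint_pos": joint angles; "joint_vel": joint speeds; "effort": joint torques, N m; "ee_pos": TCP position; "eef_rot": TCP orientation; "force": force on the tool from outside, world axes, zero at the start; "moment": the same for the moment, N m; "finger_gap": opening from 0.0 (shut) to 1.0 (fully open).
Only numpy, scipy, OpenCV 4.12 (cv2) and the standard library are available. Lean on these libraries where they do the work, as an engineer would, in place of code of your own. Each camera call takes 0.05 s, during which the arm holds its last target.

## Task

Squeeze the wings of the spring clip to open it, take it off its stand and let it close on the top of the metal coupon standing in the wooden block. Then take hold of the clip by its two side cheeks, lift the coupon out and carry it over the splash screen to the narrow trough (not the square one). Finish while still holding the clip, with the coupon hanging upright and still from it, its lower edge hovering about a centimetre above the middle of the trough's mouth, its width along the trough's length; clip and coupon must not touch the screen or the troughs, nor the coupon be held in the fingers themselves, and the other things on the table stay where they are.

Things in the scene. Friction and masses are not known exactly. Their poses are not given: they have to be found in the camera images.
- clip: Steel spring clip like a big clothes-peg, upright, jaws down, wings up; 70 g. Origin on its hinge pin; z up from jaws to wings, y along the pin, x across the jaws. This is its rigid half, on the -x side: jaw, inner face at x = -2 mm, 26 wide, z from -40 to -4; wing, upright. At the start it is closed on the fin of its stand, pin 70 mm above the table.
- clip_wings (a point): Where to squeeze the wings along clip x: in the clip's middle plane, 24 mm above the pin. Wings are 24 mm wide (y), tops 36 mm above the pin. Rigid wing: outer face at x = -12 mm. Sprung wing (+x side): closed it leans out by 0.5 rad, top 28 mm out; fully squeezed it is upright, outer face at x = +12, so the wings are then parallel and 24 mm across.
- clip_cheeks (a point): Where to carry the closed clip: 3 mm above the pin, between its two flat cheeks, 20 (x) by 24 mm (z from -10 to 14 from the pin), outer faces at y = +-18 mm. Pinching them along clip y (36 mm wide) does not open the jaws.
- jaw (a joint): Angle (rad) of the sprung half (+x side) about the pin: 0 closed on something 4 mm thick, 0.5 fully open (stop). Its jaw's inner face is at clip x = +2 mm when closed; open, the gape (from x = -2) is 14 mm at 20 mm below the pin and 23 mm at the tips. About 9 N at the wings opens it; let go, it snaps shut with about 5 N and pulls the clip onto what it holds.
- stand: Fixed grey stand, 70 by 60 by 12 mm, with an upright aluminium fin 4 mm thick (along its x), 30 wide (y), top at 52 mm; the clip sits on it with the same axes. Origin under its centre.
- coupon: Loose flat aluminium plate, 4 mm thick (x), 26 wide (y), 75 tall (z), 18 to 35 g. Origin at the centre of its lower edge. It stands upright in the slot of the wooden block with its lower edge 6 mm above the table, so its top is at 81 mm. The clip holds it well with its jaws overlapping it by 15 to 25 mm.
- block: Fixed wooden block, 50 (x) by 70 (y) by 28 mm tall, with one slot 5 by 27 mm, 22 deep, in the middle, which holds the coupon upright (same axes). Origin under its centre.
- screen: Fixed grey splash screen between the two halves of the table: an upright panel 300 mm long (its x), 5 thick, with a rounded top rail 8 mm thick, top at 100 mm; foot 40 mm wide. Origin under its centre.
- trough: The target: fixed white ceramic trough, narrow: outside 34 (x) by 64 (y, its length) by 45 mm tall, walls 4 mm, open at the top. Origin under its centre.
- trough_mouth (a point): Centre of the narrow trough's mouth, level with its rim, 45 mm above the table; axes as the trough (y along its length).
- square_trough: The other white ceramic trough, fixed, square: 66 by 66 by 45 mm tall. Not used. Origin under its centre.
- bottle: Amber bottle, 52 mm in diameter, 105 tall, loose, to be left alone. Origin under its centre.
- spot_plate: White ceramic spot plate with twelve wells, 85 by 110 by 14 mm, loose, to be left alone. Origin under its centre.
- cap: Black screw cap, 28 mm in diameter, 14 tall, loose, to be left alone.
- knife: Orange utility knife lying flat, 165 mm long, 18 mm tall, loose, to be left alone.
- jar: White jar, 56 mm in diameter, 60 tall, loose, to be left alone. Origin under its centre.

How it is judged:
On the way, in this order (a step that is already met when the one before it is completed fails the run):
1. the clip, let go by the fingers, is closed on the coupon (contact force between clip and coupon above 1 N and value of joint jaw below 0.12 rad and contact force between the fingers and clip below 0.1 N), for 0.2 s.
2. the clip carries the coupon over the splash screen (contact force between clip and coupon above 1 N and value of joint jaw below 0.12 rad and z of coupon in the frame of screen above 0.1 m and y of coupon in the frame of screen between -0.03 and 0.03 m and x of coupon in the frame of screen between -0.15 and 0.15 m), for 0.02 s.
At the end, for the whole second after the job is handed in: The fingers hold the closed clip (not the coupon); the coupon hangs still in it, upright within 0.15 rad, lower edge 3 to 22 mm above the narrow trough's rim, centred within 8 mm, in line with its length within 0.15 rad, touching neither trough nor fingers (contact force between clip and coupon above 1 N and value of joint jaw below 0.12 rad and contact force between the fingers and clip above 2 N and contact force between the fingers and coupon below 0.2 N and horizontal distance between coupon and trough_mouth below 0.008 m and z of coupon in the frame of trough_mouth between 0.003 and 0.022 m and angle between the y axis of coupon and the y axis of trough_mouth, either way round below 0.15 rad and angle between coupon's own z axis and vertical below 0.15 rad and contact force between each of coupon, clip and trough below 0.1 N and linear speed of coupon below 0.02 m/s); the arm keeps its last pose, push and grip.
It fails at once if the coupon or clip hits the splash screen (contact force between any of coupon, clip and screen above 0.5 N).
It fails at once if the coupon or clip touches a trough (contact force between any of coupon, clip and trough above 0.5 N or contact force between any of coupon, clip and square_trough above 0.5 N).
It fails at once if a bystander is displaced by more than 20 mm (distance of any of bottle, spot_plate, cap, knife, jar from where it was at the start of the episode above 0.02 m).
It also fails if it takes over 61 s, if anything falls off the work surface, if the arm or the gripper's body presses on something with over 40 N, if the wrist force passes 120 N, or if a joint passes its speed limit or range.

## Working session

There is one attempt and no reset: what is moved stays moved. The work goes in short steps, Python scripts to look and compute and a tool call to move; the robot and the scene stay as the last step left them, time stands still between calls to the robot, and variables do not carry over. Pictures are saved under pics/ and viewed, and the job is handed in when it is done.

Besides the shell and the picture viewer there is one more tool, called after "Emit:" by a JSON object that holds its "api" and its "payload", one argument or row to a line. play_rows: Moves the arm, as the interface text tells. Its arguments: {"type":"object","properties":{"targets":{"type":"array"},"gripper":{"type":"number"}},"required":["targets"]}

```bash
mkdir -p pics; ls
cat > h.py <<'E'
import numpy as np, cv2
from rig import ctrl
from scipy.spatial.transform import Rotation as Ro
def save(d,n): cv2.imwrite('pics/'+n+'.png',d['img'][:,:,::-1])
E
python3 - <<'E'
from h import *
o=ctrl.get_obs(); print(o)
print(Ro.from_rotvec(o['eef_rot']).as_matrix().round(3))
for n in ['scene','top','wrist']:
    d=ctrl.camera(n); save(d,n+'0'); print(n,{k:(np.round(v,4).tolist() if k!='img' else 0) for k,v in d.items()})
    np.savez(n+'0.npz',**{k:v for k,v in d.items()})
E
```

```text
pics
{'t': 0.0, 'joint_pos': array([-1.28861265,  0.43522908,  0.02500584,  1.57411598, -0.01154758,
        1.13401019, -0.07507615]), 'joint_vel': array([ 0.00126449, -0.00010438, -0.00127196,  0.00016361, -0.00015102,
       -0.00073047, -0.00217164]), 'effort': array([ 2.07377234e-03, -6.67836714e+01,  9.86284576e-01, -3.14460397e+01,
       -6.03959640e-02,  4.25076485e-02,  1.30225581e-04]), 'ee_pos': array([0.23449037, 0.57877683, 0.22593429]), 'eef_rot': array([-1.55124946,  0.3020617 , -0.30189845]), 'force': array([-1.34468593, -0.11113229,  0.75512849]), 'moment': array([ 0.00331018, -0.02305096,  0.04854502]), 'finger_gap': 0.9965601064297099}
[[ 0.927 -0.     0.375]
 [-0.375 -0.002  0.927]
 [ 0.    -1.    -0.002]]
scene {'img': 0, 'mtx': [[462.2461, 0.0, 317.3335], [0.0, 462.2461, 238.4544], [0.0, 0.0, 1.0]], 'k1': -0.1106, 'R': [[-0.665, 0.7468, -0.0014], [0.4504, 0.3996, -0.7984], [-0.5957, -0.5316, -0.6021]], 't': [0.3984, -0.1931, 1.3199], 'shot': 1}
top {'img': 0, 'mtx': [[603.3013, 0.0, 326.3453], [0.0, 603.3013, 242.0071], [0.0, 0.0, 1.0]], 'k1': -0.0519, 'R': [[-0.0112, -0.9997, -0.02], [-0.9961, 0.0129, -0.087], [0.0873, 0.0189, -0.996]], 't': [-0.0109, 0.5768, 1.2295], 'shot': 2}
wrist {'img': 0, 'mtx': [[376.1593, 0.0, 320.7627], [0.0, 376.1593, 245.9595], [0.0, 0.0, 1.0]], 'k1': -0.0514, 'T_tool_cam': [[-0.0003, 0.9585, 0.285, -0.0768], [-0.0, -0.285, 0.9585, -0.1571], [1.0, 0.0002, 0.0001, 0.0007], [0.0, 0.0, 0.0, 1.0]], 'shot': 3}
```

View pics/scene0.png

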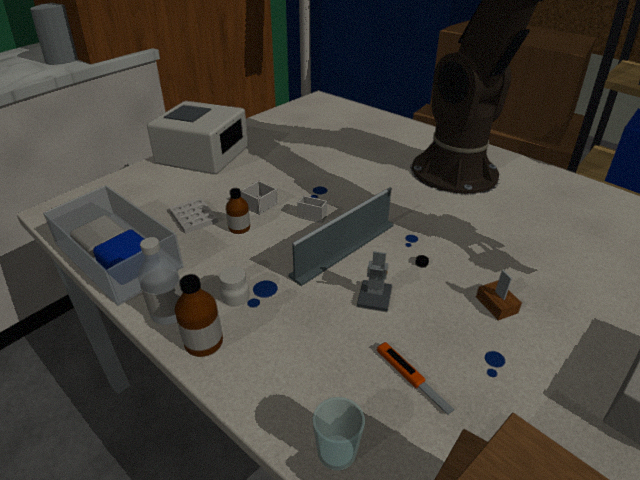

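View pics/top0.png

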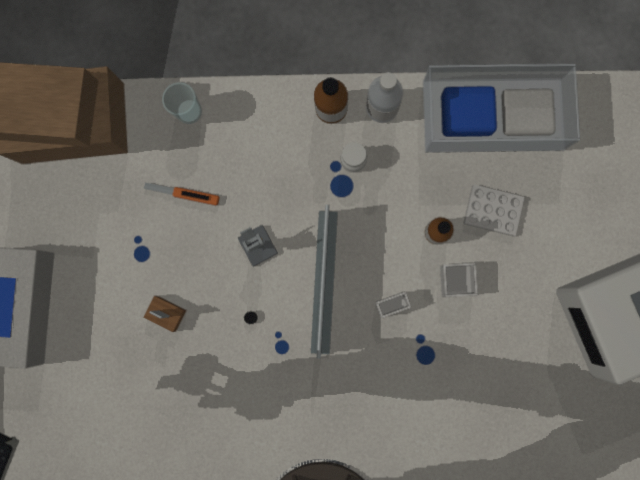

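View pics/wrist0.png

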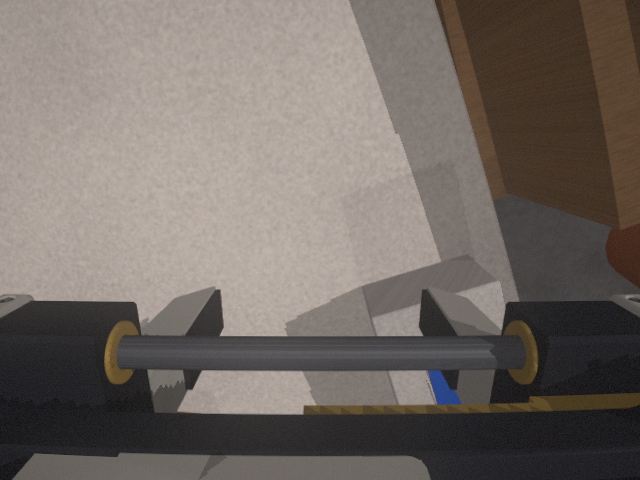

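```bash
cat >> h.py <<'E'
def unproj(d,uv,z):
    K=d['mtx'];k=d['k1']
    p=(np.array(uv,float)-[K[0,2],K[1,2]])/[K[0,0],K[1,1]]
    q=p.copy()
    for _ in range(30): q=p/(1+k*(q@q))
    ray=d['R'].T@np.array([q[0],q[1],1]); c=-d['R'].T@d['t']
    return c+ray*(z-c[2])/ray[2]
def proj(d,X):
    c=np.atleast_2d(X)@d['R'].T+d['t']; s=c[:,:2]/c[:,2:]
    s=s*(1+d['k1']*(s**2).sum(1,keepdims=True))
    return s*[d['mtx'][0,0],d['mtx'][1,1]]+[d['mtx'][0,2],d['mtx'][1,2]]
def wristcam(d,o):
    # fill R,t
    Rt=Ro.from_rotvec(o['eef_rot']).as_matrix(); T=d['T_tool_cam']
    Rwc=Rt@T[:3,:3]; c=Rt@T[:3,3]+o['ee_pos']
    d=dict(d); d['R']=Rwc.T; d['t']=-Rwc.T@c; return d
E
python3 - <<'E'
from h import *
import pickle
H=dict(clip=.06,stand=.006,coupon=.05,block=.02,screen=.05,trough=.03,square_trough=.03,bottle=.05,spot_plate=.007,cap=.007,knife=.01,jar=.03)
out={}
for cam in ['top','scene']:
  d=ctrl.camera(cam); out[cam]=(d,{})
  for n in H:
    r=ctrl.masks_of(d,n); out[cam][1][n]=r
    print(cam,n,[(round(x['conf'],2),np.round(x['pixel']).tolist(),int(x['mask'].sum()),unproj(d,x['pixel'],H[n])[:2].round(3).tolist()) for x in r[:3]])
pickle.dump(out,open('m.pkl','wb'))
def crop(d,c,s,n,f=5):
    u,v=c; im=d['img'][v-s:v+s,u-s:u+s,::-1]; cv2.imwrite('pics/'+n+'.png',cv2.resize(im,None,fx=f,fy=f,interpolation=cv2.INTER_CUBIC))
t=out['top'][0]
ims=[cv2.resize(t['img'][v-35:v+35,u-35:u+35,::-1],(390,390),interpolation=cv2.INTER_CUBIC) for u,v in [(258,243),(165,313)]]
cv2.imwrite('pics/c1.png',np.hstack(ims))
t=out['scene'][0]
ims=[cv2.resize(t['img'][v-35:v+35,u-35:u+35,::-1],(390,390),interpolation=cv2.INTER_CUBIC) for u,v in [(377,280),(500,295)]]
cv2.imwrite('pics/c2.png',np.hstack(ims))
E
```

```text
top clip [(0.58, [253.0, 239.0], 370, [0.581, 0.13])]
top stand [(0.6, [264.0, 246.0], 596, [0.572, 0.114]), (0.23, [252.0, 317.0], 128, [0.423, 0.14])]
top coupon [(0.47, [156.0, 312.0], 94, [0.436, 0.33])]
top block [(0.77, [166.0, 312.0], 903, [0.435, 0.318])]
top screen [(0.58, [325.0, 283.0], 2778, [0.492, -0.014])]
top trough [(0.88, [394.0, 306.0], 554, [0.443, -0.156])]
top square_trough [(0.91, [456.0, 279.0], 1114, [0.497, -0.285])]
top bottle [(0.91, [441.0, 232.0], 640, [0.593, -0.252])]
top spot_plate [(0.84, [491.0, 210.0], 2141, [0.643, -0.367]), (0.73, [392.0, 303.0], 535, [0.448, -0.152])]
top cap [(0.51, [252.0, 318.0], 128, [0.422, 0.14])]
top knife [(0.8, [188.0, 196.0], 623, [0.681, 0.277])]
top jar [(0.76, [351.0, 155.0], 629, [0.758, -0.071])]
scene clip [(0.73, [377.0, 272.0], 610, [0.568, 0.125])]
scene stand [(0.97, [371.0, 297.0], 837, [0.582, 0.127])]
scene coupon [(0.78, [502.0, 284.0], 307, [0.427, 0.319])]
scene block [(0.64, [495.0, 303.0], 997, [0.452, 0.323])]
scene screen [(0.61, [341.0, 238.0], 4473, [0.519, -0.003])]
scene trough [(0.62, [312.0, 208.0], 605, [0.45, -0.149])]
scene square_trough [(0.45, [374.0, 296.0], 722, [0.597, 0.142])]
scene bottle [(0.66, [239.0, 212.0], 877, [0.597, -0.242]), (0.3, [376.0, 270.0], 608, [0.553, 0.113])]
scene spot_plate [(0.87, [194.0, 215.0], 1071, [0.641, -0.37])]
scene cap [(0.23, [377.0, 268.0], 593, [0.503, 0.084])]
scene knife [(0.78, [411.0, 372.0], 1123, [0.686, 0.285]), (0.58, [235.0, 285.0], 990, [0.741, -0.096])]
scene jar [(0.57, [234.0, 286.0], 1079, [0.756, -0.077])]
```

View pics/c1.png

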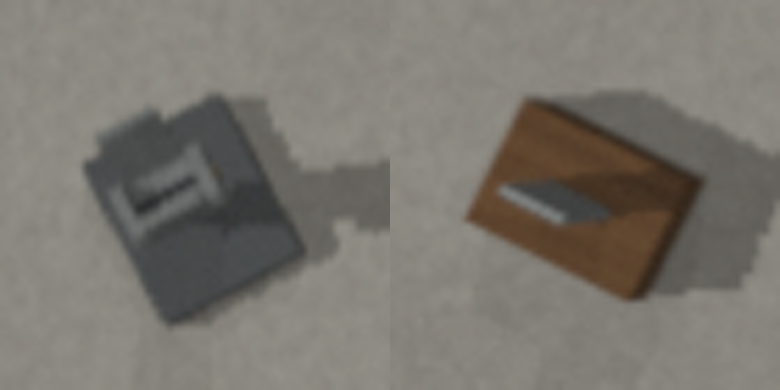

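View pics/c2.png

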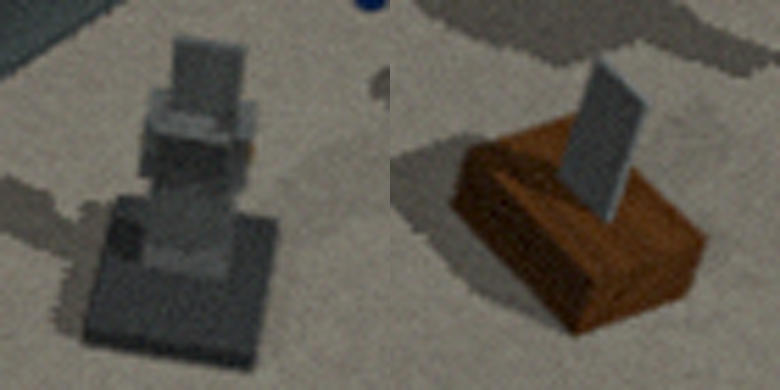

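```bash
cat > fit.py <<'E'
from h import *
from scipy.optimize import minimize
def box(x0,x1,y0,y1,z0,z1):
    return np.array([[x,y,z] for x in(x0,x1) for y in(y0,y1) for z in(z0,z1)])/1000.
def ry(p,a): # rotate top toward +x
    return p@np.array([[np.cos(a),0,np.sin(a)],[0,1,0],[-np.sin(a),0,np.cos(a)]]).T
def clipmodel(j=0.):
    return [box(-5,-2,-13,13,-40,-4),box(-12,-9,-12,12,0,36),box(-10,10,-18,-15,-10,14),box(-10,10,15,18,-10,14),
      ry(box(2,5,-13,13,-40,-4),-j),ry(box(9,12,-12,12,0,36),0.5-j),box(-4,4,-18,18,-4,4)]
def cyl(r,h):
    a=np.linspace(0,2*np.pi,24); return [np.array([[r*np.cos(t),r*np.sin(t),z] for t in a for z in(0,h)])/1000.]
M=dict(clip=clipmodel(),stand=[box(-35,35,-30,30,0,12),box(-2,2,-15,15,12,52)],coupon=[box(-2,2,-13,13,0,75)],block=[box(-25,25,-35,35,0,28)],
 screen=[box(-150,150,-20,20,0,4),box(-150,150,-2.5,2.5,0,96),box(-150,150,-4,4,92,100)],trough=[box(-17,17,-32,32,0,45)],square_trough=[box(-33,33,-33,33,0,45)])
def sil(d,parts,p,z,up=4):
    c,s=np.cos(p[2]),np.sin(p[2]); R=np.array([[c,-s,0],[s,c,0],[0,0,1]])
    m=np.zeros((480*up,640*up),np.uint8)
    for q in parts:
        uv=proj(d,q@R.T+[p[0],p[1],z]); h=cv2.convexHull(((uv+.5)*up-.5).astype(np.float32)).round().astype(np.int32)
        cv2.fillConvexPoly(m,h,1)
    return m
def fit(views,parts,p0,z,yaws,up=4,zs=None):
    """views: list of (d,mask,occluders mask or None)"""
    best=None
    big=[]
    for d,m in views: big.append(cv2.resize(m.astype(np.uint8),None,fx=up,fy=up,interpolation=cv2.INTER_NEAREST))
    def cost(p):
        t=0
        for (d,_),b in zip(views,big):
            s=sil(d,parts,p,z,up); t+=1-(s&b).sum()/max(1,(s|b).sum())
        return t
    res=[]
    for y in yaws:
        sim=np.array([[p0[0],p0[1],y],[p0[0]+.01,p0[1],y],[p0[0],p0[1]+.01,y],[p0[0],p0[1],y+.3]])
        r=minimize(cost,sim[0],method='Nelder-Mead',options=dict(initial_simplex=sim,xatol=2e-4,fatol=1e-4,maxiter=120)); res.append((r.fun,r.x))
    res.sort(key=lambda a:a[0]); return res
def overlay(d,items,crop,f,name):
    im=d['img'][:,:,::-1].copy(); u0,v0,u1,v1=crop
    im=cv2.resize(im[v0:v1,u0:u1],None,fx=f,fy=f,interpolation=cv2.INTER_CUBIC)
    for parts,p,z,col in items:
        c,s=np.cos(p[2]),np.sin(p[2]); R=np.array([[c,-s,0],[s,c,0],[0,0,1]])
        for q in parts:
            uv=(proj(d,q@R.T+[p[0],p[1],z])+.5-[u0,v0])*f
            if len(q)==8:
                for a in range(8):
                    for b in (1,2,4):
                        if not a&b: cv2.line(im,tuple(uv[a].astype(int)),tuple(uv[a|b].astype(int)),col,1,cv2.LINE_AA)
    cv2.imwrite('pics/'+name+'.png',im)
E
cat > f1.py <<'E'
from fit import *
import pickle
o=pickle.load(open('m.pkl','rb'))
yaws=np.arange(0,np.pi,np.pi/4)
def go(n,p0,z,yw,cams=('top','scene')):
    v=[(o[c][0],o[c][1][n][0]['mask']) for c in cams]
    for c in [cams]+[(c,) for c in cams]:
        v=[(o[k][0],o[k][1][n][0]['mask']) for k in c]
        r=fit(v,M[n],p0,z,yw); print(n,c,[(round(a,3),b.round(4).tolist()) for a,b in r[:3]])
go('clip',(.575,.127),.07,np.arange(0,6.2,np.pi/4))
go('stand',(.575,.127),0,yaws)
go('coupon',(.43,.319),.006,yaws)
go('block',(.43,.319),0,yaws)
go('trough',(.44,-.155),0,yaws)
go('screen',(.5,-.014),0,[1.57])
E
python3 f1.py
```

```text
clip ('top', 'scene') [(np.float64(0.231), [0.5721, 0.1277, 0.4694]), (np.float64(0.236), [0.5723, 0.1278, 0.4986]), (np.float64(0.237), [0.572, 0.1274, 6.7507])]
clip ('top',) [(np.float64(0.142), [0.5718, 0.1273, 0.5017]), (np.float64(0.143), [0.5718, 0.1276, 0.4889]), (np.float64(0.146), [0.5715, 0.128, 0.4798])]
clip ('scene',) [(np.float64(0.077), [0.5732, 0.128, 0.4492]), (np.float64(0.078), [0.5732, 0.1281, 0.4461]), (np.float64(0.078), [0.5733, 0.128, 6.7192])]
stand ('top', 'scene') [(np.float64(0.58), [0.5738, 0.129, 0.482]), (np.float64(0.582), [0.5736, 0.1287, 0.4709]), (np.float64(0.761), [0.5739, 0.1281, 2.1819])]
stand ('top',) [(np.float64(0.391), [0.572, 0.1284, 0.5247]), (np.float64(0.392), [0.5715, 0.1283, 0.5138]), (np.float64(0.464), [0.5681, 0.13, 2.0561])]
stand ('scene',) [(np.float64(0.181), [0.5741, 0.1286, 0.4823]), (np.float64(0.183), [0.5743, 0.1291, 0.4752]), (np.float64(0.253), [0.5766, 0.132, 2.1335])]
coupon ('top', 'scene') [(np.float64(0.538), [0.4319, 0.3229, -0.4192]), (np.float64(0.539), [0.4317, 0.3229, 2.7071]), (np.float64(0.955), [0.4306, 0.3
[... 806 characters left out ...]
4574])]
trough ('top', 'scene') [(np.float64(0.164), [0.4469, -0.152, 0.3205]), (np.float64(0.167), [0.4469, -0.1522, 0.3456]), (np.float64(0.167), [0.4471, -0.1526, 0.3405])]
trough ('top',) [(np.float64(0.059), [0.4471, -0.1521, 3.4804]), (np.float64(0.059), [0.4473, -0.152, 0.3315]), (np.float64(0.062), [0.4474, -0.1523, 0.3457])]
trough ('scene',) [(np.float64(0.092), [0.4461, -0.1527, 0.4417]), (np.float64(0.094), [0.4444, -0.1536, 0.2826]), (np.float64(0.097), [0.4452, -0.1537, 0.2035])]
screen ('top', 'scene') [(np.float64(0.079), [0.495, -0.0113, 3.0714])]
screen ('top',) [(np.float64(0.175), [0.4712, -0.0094, 3.067])]
screen ('scene',) [(np.float64(0.038), [0.496, -0.0109, 3.0702])]
```

```bash
cat >> h.py <<'E'
def plan(target, psi, o=None):
    """target TCP xyz, psi angle of tool z in world. prints shift in present tool axes (cm) and turn deg; and shift in tool axes after the turn"""
    o=o or ctrl.get_obs(); R=Ro.from_rotvec(o['eef_rot']).as_matrix(); p=o['ee_pos']
    ps=np.arctan2(R[1,2],R[0,2]); dv=(np.array(target)-p)*100
    turn=-np.rad2deg((psi-ps+np.pi)%(2*np.pi)-np.pi)
    R2=np.array([[np.sin(psi),0,np.cos(psi)],[-np.cos(psi),0,np.sin(psi)],[0,-1,0]])
    print('tcp',p.round(4),'psi',round(ps,3),'gap',round(o['finger_gap'],3),'F',o['force'].round(1),'t',o['t'])
    print('shift now-axes',(R.T@dv).round(2),'turn',turn.round(1),'shift after-turn axes',(R2.T@dv).round(2))
E
python3 -c "
from h import *
import numpy as np
x=np.array([np.sin(.48),-np.cos(.48)])
plan([.573-.03*x[0],.128-.03*x[1],.215],.48)"
```

```text
tcp [0.2346 0.5793 0.2267] psi 1.186 gap 1.001 F [ 0.  -0.3 -0.3] t 1.45
shift now-axes [ 46.02   1.17 -27.18] turn 40.4 shift after-turn axes [52.65  1.17  9.17]
```

Emit:
{"api": "play_rows", "payload": {
  "targets": [
    [3.8,0.1,-2.3,0],
    [3.8,0.1,-2.3,0],
    [3.8,0.1,-2.3,0],
    [3.8,0.1,-2.3,0],
    [3.8,0.1,-2.3,0],
    [3.8,0.1,-2.3,0],
    [3.8,0.1,-2.3,0],
    [3.8,0.1,-2.3,0],
    [3.8,0.1,-2.3,0],
    [3.8,0.1,-2.3,0],
    [3.8,0.1,-2.1,0],
    [4.2,0.1,-2.1,0]
  ],
  "gripper": 0
}}

```text
t: 2.95
ee_pos: [0.5596, 0.1536, 0.2149]
eef_rot: [-1.549, 0.301, -0.302]
force: [1.4, 0.3, 0.1]
finger_gap: 1.0
```

Emit:
{"api": "play_rows", "payload": {
  "targets": [
    [0,0,0,10.1],
    [0,0,0,10.1],
    [0,0,0,10.1],
    [0,0,0,10.1],
    [0,0,0,0]
  ]
}}

```text
t: 3.58
ee_pos: [0.5588, 0.1547, 0.2148]
eef_rot: [-1.4, 0.847, -0.847]
force: [-0.4, -0.1, -0.2]
finger_gap: 1.008
```

```bash
cat > wv.py <<'E'
from fit import *
import sys,pickle
def shot(name):
    o=ctrl.get_obs(); d=ctrl.camera('wrist'); d2=wristcam(d,o); d2['shot']=d['shot']; save(d,name); return o,d,d2
E
python3 - <<'E'
from wv import *
plan([.573,.128,.075],.48)
o,d,d2=shot('w1')
r=ctrl.masks_of(d,'clip'); print([(x['conf'],x['pixel'],x['mask'].sum()) for x in r])
r2=ctrl.masks_of(d,'stand'); print([(x['conf'],x['pixel'],x['mask'].sum()) for x in r2])
pickle.dump((o,d2,r,r2),open('w1.pkl','wb'))
if r:
  f=fit([(d2,r[0]['mask'])],M['clip'],(.573,.128),.07,[.48],up=2); print(f)
  overlay(d2,[(M['clip'],f[0][1],.07,(0,255,0)),(M['clip'],(.573,.128,.48),.07,(0,0,255))],(160,100,480,340),2,'w1o')
E
```

```text
tcp [0.5588 0.1547 0.2148] psi 0.482 gap 1.008 F [-0.4 -0.1 -0.2] t 3.575
shift now-axes [ 3.02 13.98  0.02] turn 0.1 shift after-turn axes [ 3.02 13.98  0.02]
[(0.6, [330.5, 267.9], np.int64(2129))]
[(0.71, [314.2, 234.8], np.int64(2900))]
[(np.float64(0.12719398222019607), array([0.57370245, 0.1311777 , 0.46885045]))]
```

View pics/w1.png

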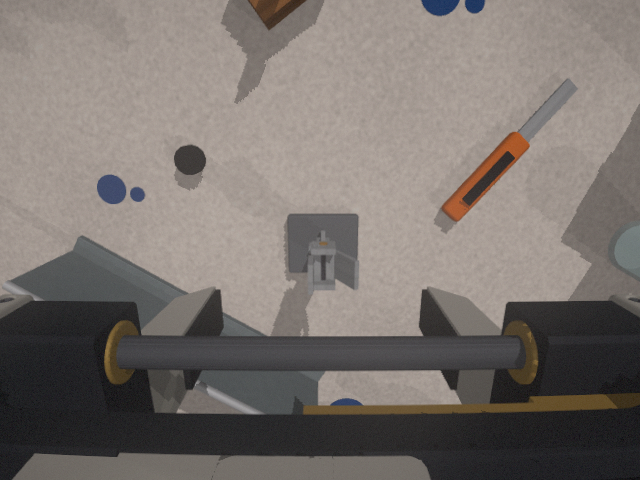

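View pics/w1o.png

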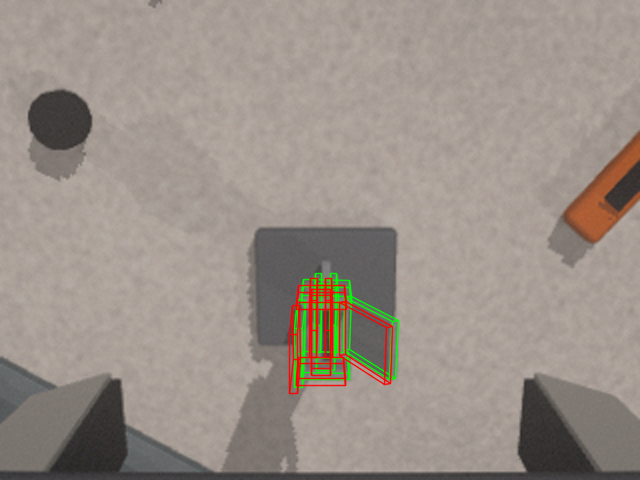

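Run:
```python
from wv import *
o,d2,r,r2=pickle.load(open('w1.pkl','rb'))
im=d2['img'][200:310,270:380,::-1]; a=cv2.resize(im,None,fx=3.6,fy=3.6,interpolation=cv2.INTER_CUBIC)
overlay(d2,[(M['clip'],(.573,.128,.48),.07,(0,0,255)),(M['stand'],(.573,.128,.48),0,(255,0,0)),(M['clip'],(.5737,.131,.475),.07,(0,255,0))],(270,200,380,310),3.6 if 0 else 4,'tmp')
b=cv2.resize(cv2.imread('pics/tmp.png'),(a.shape[1],a.shape[0])); cv2.imwrite('pics/w1z.png',np.hstack([a,b]))
# stand base corners
for uv in [(288,214),(358,214),(288.5,272),(357.5,272)]:
    print(unproj(d2,uv,.012).round(4))
```

```text
[0.53   0.1427 0.012 ]
[0.5904 0.1743 0.012 ]
[0.557  0.0889 0.012 ]
[0.6194 0.1215 0.012 ]
```

View pics/w1z.png

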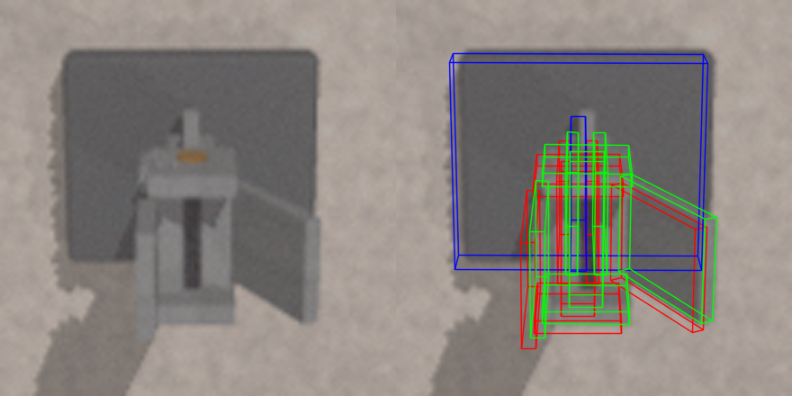

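```bash
python3 -c "
from h import *
c=np.array([np.cos(.481),np.sin(.481)])*.008
plan([.5740+c[0],.1314+c[1],.075],.481)"
```

```text
tcp [0.5588 0.1546 0.2147] psi 0.485 gap 1.0 F [-0.   0.5 -0.5] t 3.725
shift now-axes [ 2.76 13.97  1.06] turn 0.2 shift after-turn axes [ 2.75 13.97  1.07]
```

Emit:
{"api": "play_rows", "payload": {
  "targets": [
    [1.4,0,0.5,0.2],
    [1.36,0,0.56,0],
    [0,3,0,0],
    [0,3,0,0],
    [0,3,0,0],
    [0,2.5,0,0],
    [0,1.5,0,0],
    [0,0.97,0,0],
    [0,0,0,0]
  ],
  "gripper": 0
}}

```text
t: 4.85
ee_pos: [0.5811, 0.1346, 0.0748]
eef_rot: [-1.398, 0.851, -0.851]
force: [0.3, 0.2, -1.0]
finger_gap: 1.003
```

Emit:
{"api": "play_rows", "payload": {
  "targets": [
    [0,0,0,0],
    [0,0,0,0],
    [0,0,0,0]
  ],
  "gripper": 0.5
}}

```text
t: 5.22
ee_pos: [0.5812, 0.135, 0.0755]
eef_rot: [-1.397, 0.85, -0.851]
force: [0.8, 0.2, -0.8]
finger_gap: 0.725
```

Run:
```python
from wv import *
c=np.array([np.cos(.481),np.sin(.481)])*.008
plan([.5740+c[0],.1314+c[1],.075],.481)
o,d,d2=shot('w2'); 
overlay(d2,[(M['clip'],(.574,.1314,.481),.07,(0,255,0))],(200,200,440,400),3,'w2o')
```

```text
tcp [0.5812 0.135  0.0755] psi 0.477 gap 0.725 F [ 0.8  0.2 -0.8] t 5.225
shift now-axes [-0.01  0.05 -0.01] turn -0.2 shift after-turn axes [-0.01  0.05 -0.01]
```

View pics/w2.png

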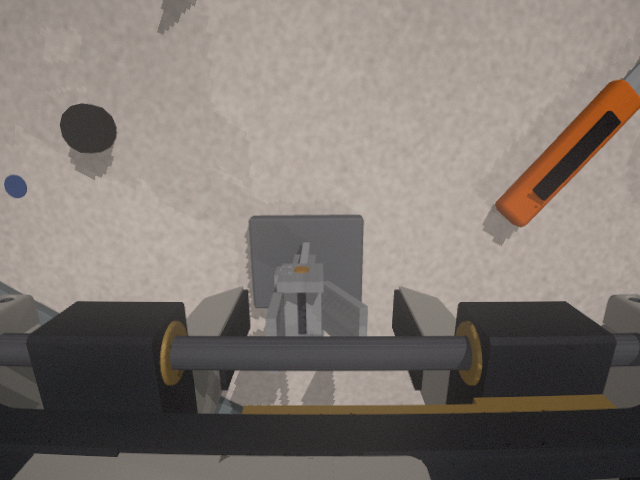

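View pics/w2o.png

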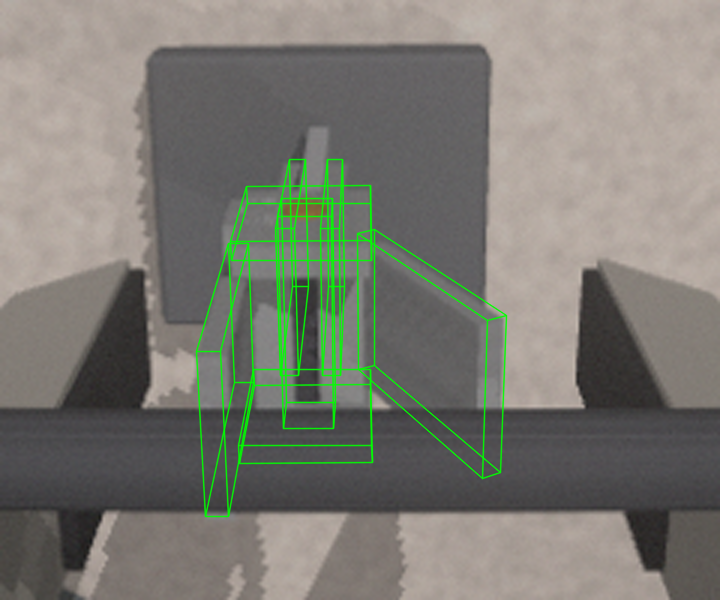

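Emit:
{"api": "play_rows", "payload": {
  "targets": [
    [0,0,0,0],
    [0,0,0,0],
    [0,0,0,0],
    [0,0,0,0]
  ],
  "gripper": 0.51
}}

```text
t: 5.78
ee_pos: [0.581, 0.1349, 0.075]
eef_rot: [-1.398, 0.851, -0.851]
force: [0.4, 0.2, -0.4]
finger_gap: 0.489
```

Run:
```python
from wv import *
c=np.array([np.cos(.481),np.sin(.481)])*.008
plan([.5740+c[0],.1314+c[1],.075],.481)
o,d,d2=shot('w3'); 
cv2.imwrite('pics/w3o.png',cv2.resize(d2['img'][200:400,200:440,::-1],None,fx=3,fy=3))
```

```text
tcp [0.581  0.1349 0.075 ] psi 0.477 gap 0.489 F [ 0.4  0.2 -0.4] t 5.775
shift now-axes [-0.01  0.    0.02] turn -0.2 shift after-turn axes [-0.01  0.    0.02]
```

View pics/w3o.png

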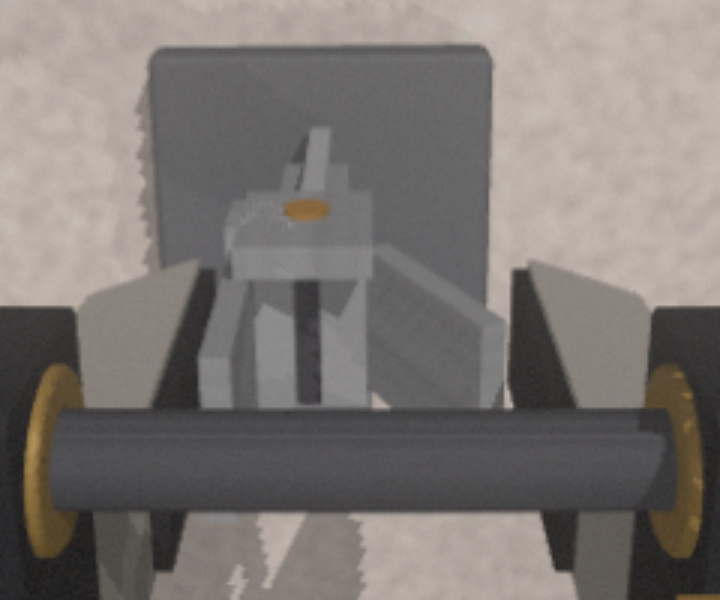

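Emit:
{"api": "play_rows", "payload": {
  "targets": [
    [0,0,-0.1,0],
    [0,0,0,0]
  ],
  "gripper": 0.57
}}

```text
t: 6.08
ee_pos: [0.5803, 0.1345, 0.0751]
eef_rot: [-1.398, 0.851, -0.851]
force: [1.3, -0.0, -1.2]
finger_gap: 0.432
```

Emit:
{"api": "play_rows", "payload": {
  "targets": [
    [0,0,-0.15,0],
    [0,0,-0.15,0],
    [0,0,0,0]
  ],
  "gripper": 0.63
}}

```text
t: 6.45
ee_pos: [0.5772, 0.1329, 0.075]
eef_rot: [-1.398, 0.851, -0.851]
force: [0.0, 0.0, -0.6]
finger_gap: 0.371
```

Emit:
{"api": "play_rows", "payload": {
  "targets": [
    [0,0,-0.15,0],
    [0,0,-0.1,0],
    [0,0,0,0]
  ],
  "gripper": 0.68
}}

```text
t: 6.82
ee_pos: [0.5751, 0.1318, 0.075]
eef_rot: [-1.398, 0.851, -0.851]
force: [-1.4, 1.1, -0.7]
finger_gap: 0.318
```

Run:
```python
from wv import *
plan([.5740,.1314,.075],.481)
o,d,d2=shot('w4'); 
cv2.imwrite('pics/w4o.png',cv2.resize(d2['img'][200:400,200:440,::-1],None,fx=3,fy=3))
```

```text
tcp [0.5751 0.1318 0.075 ] psi 0.477 gap 0.318 F [-1.4  1.1 -0.7] t 6.825
shift now-axes [-0.01  0.   -0.12] turn -0.2 shift after-turn axes [-0.01  0.   -0.12]
```

View pics/w4o.png

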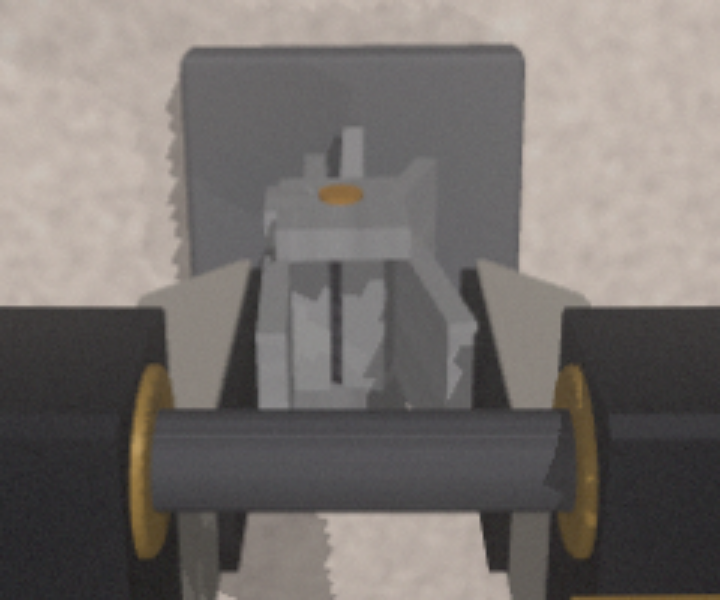

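Emit:
{"api": "play_rows", "payload": {
  "targets": [
    [0,0,-0.1,0],
    [0,0,-0.07,0],
    [0,0,0,0],
    [0,0,0,0]
  ],
  "gripper": 1
}}

```text
t: 7.38
ee_pos: [0.5742, 0.1313, 0.0753]
eef_rot: [-1.397, 0.85, -0.851]
force: [1.3, 0.6, 3.1]
finger_gap: 0.264
```

Run:
```python
from wv import *
plan([.5740,.1314,.075],.481)
o,d,d2=shot('w5'); 
cv2.imwrite('pics/w5o.png',cv2.resize(d2['img'][200:400,200:440,::-1],None,fx=3,fy=3))
```

```text
tcp [0.5742 0.1313 0.0753] psi 0.477 gap 0.264 F [1.3 0.6 3.1] t 7.375
shift now-axes [-0.02  0.03 -0.01] turn -0.2 shift after-turn axes [-0.02  0.03 -0.01]
```

View pics/w5o.png

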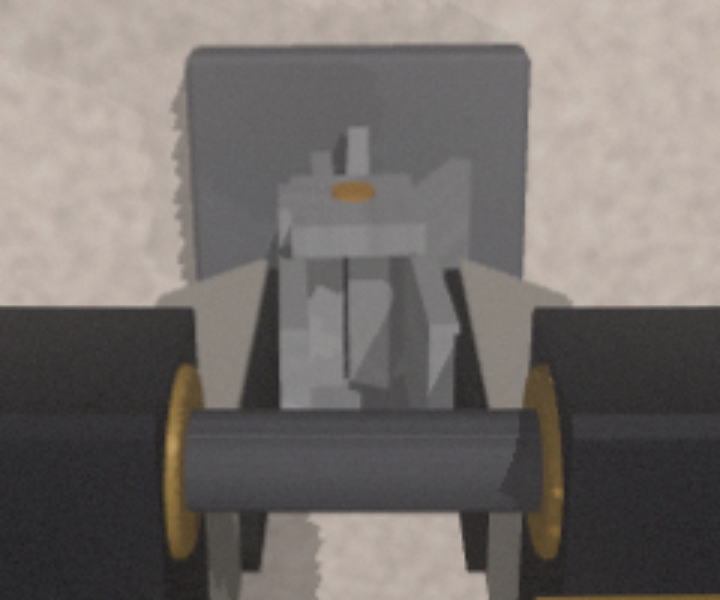

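Emit:
{"api": "play_rows", "payload": {
  "targets": [
    [0,0,-0.15,0],
    [0,-0.7,0,0],
    [0,-1.5,0,0],
    [0,-2,0,0],
    [0,-3,0,0],
    [0,-3.5,0,0],
    [0,-2,0,0],
    [0,0,0,0]
  ]
}}

```text
t: 8.43
ee_pos: [0.5731, 0.1305, 0.204]
eef_rot: [-1.395, 0.849, -0.852]
force: [0.1, 0.8, -1.5]
finger_gap: 0.262
```

Run:
```python
from wv import *
plan([.433,.323,.2],-.46)
o,d,d2=shot('w6'); 
d=ctrl.camera('scene'); save(d,'s6'); cv2.imwrite('pics/s6o.png',cv2.resize(d['img'][160:340,280:520,::-1],None,fx=3,fy=3))
```

```text
tcp [0.5731 0.1305 0.204 ] psi 0.477 gap 0.262 F [ 0.1  0.8 -1.5] t 8.425
shift now-axes [-23.53   0.38  -3.6 ] turn 53.7 shift after-turn axes [-11.03   0.4  -21.1 ]
```

View pics/s6o.png

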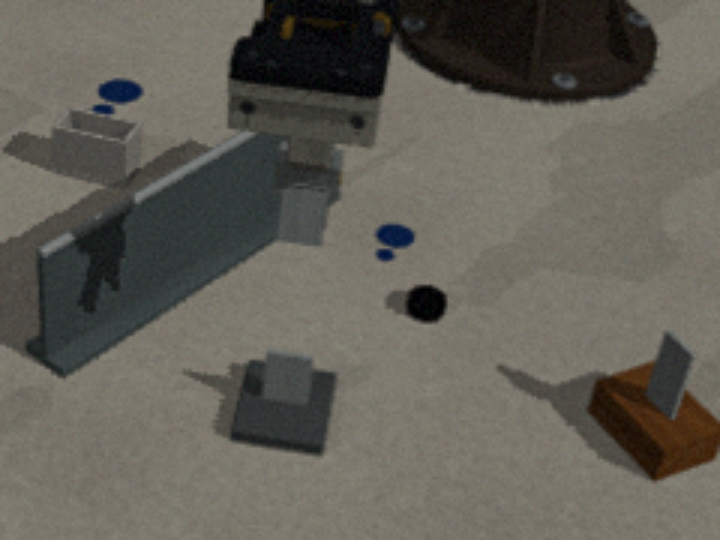

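View pics/w6.png

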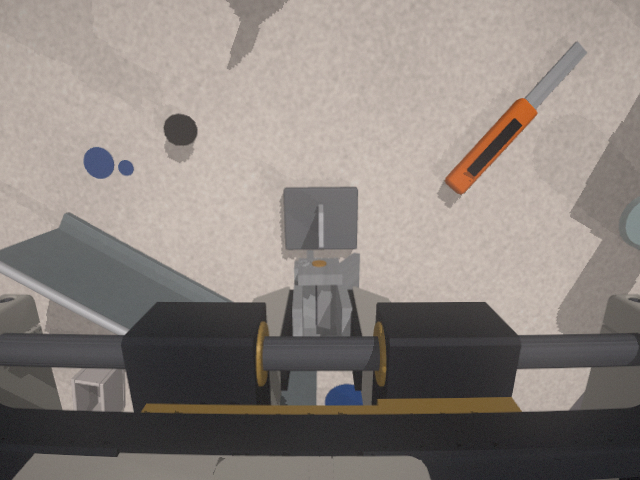

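```bash
python3 -c "
from h import *
plan([.46,.377,.2],-.46)"
```

```text
tcp [0.5719 0.1303 0.2017] psi 0.477 gap 0.26 F [-0.2  0.  -1. ] t 8.525
shift now-axes [-27.05   0.17   1.4 ] turn 53.7 shift after-turn axes [-17.14   0.17 -20.97]
```

Emit:
{"api": "play_rows", "payload": {
  "targets": [
    [-2,0,0.1,0],
    [-4,0,0.2,0],
    [-4,0,0.2,0],
    [-4,0,0.2,0],
    [-4,0,0.2,0],
    [-4,0,0.2,0],
    [-3,0,0.2,0],
    [-2,0,0.1,0]
  ]
}}

```text
t: 9.52
ee_pos: [0.4584, 0.379, 0.201]
eef_rot: [-1.4, 0.85, -0.848]
force: [-0.3, -0.7, -0.4]
finger_gap: 0.262
```

Emit:
{"api": "play_rows", "payload": {
  "targets": [
    [0,0,0,9],
    [0,0,0,9],
    [0,0,0,9],
    [0,0,0,9],
    [0,0,0,9],
    [0,0,0,8.7],
    [0,0,0,0],
    [0,0,0,0]
  ]
}}

```text
t: 10.52
ee_pos: [0.4605, 0.3767, 0.2018]
eef_rot: [-0.958, 1.537, -1.537]
force: [0.4, -0.0, 0.3]
finger_gap: 0.262
```

Run:
```python
from wv import *
plan([.433,.323,.2],-.46)
o,d,d2=shot('w7')
r=ctrl.masks_of(d,'coupon'); print([(x['conf'],x['pixel'],x['mask'].sum()) for x in r])
r2=ctrl.masks_of(d,'block'); print([(x['conf'],x['pixel'],x['mask'].sum()) for x in r2])
pickle.dump((o,d2,r,r2),open('w7.pkl','wb'))
if r2: print(fit([(d2,r2[0]['mask']|(r[0]['mask'] if r else False))],M['block']+[box(-2,2,-13,13,6,81)],(.433,.323),0.,[-.46],up=2))
overlay(d2,[(M['coupon']+[box(-2.5,2.5,-13.5,13.5,22,22)],(.433,.323,-.46),.006,(0,255,0)),(M['block'],(.433,.323,-.46),0,(0,0,255))],(210,100,450,300),3,'w7o')
```

```text
tcp [0.4605 0.3767 0.2018] psi -0.457 gap 0.262 F [ 0.4 -0.   0.3] t 10.525
shift now-axes [ 6.03  0.18 -0.1 ] turn 0.2 shift after-turn axes [ 6.03  0.18 -0.08]
[]
[(0.68, [317.4, 248.4], np.int64(976)), (0.5, [326.9, 292.8], np.int64(4815)), (0.24, [527.0, 381.5], np.int64(706))]
[(np.float64(0.767007718542452), array([ 0.4348818 ,  0.33263656, -0.50344543]))]
```

View pics/w7.png

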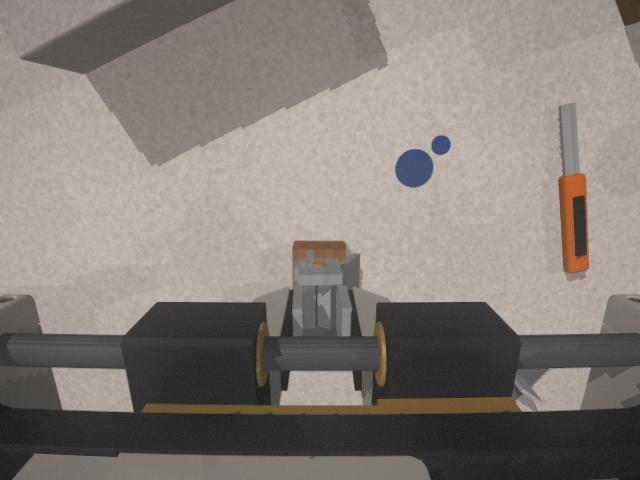

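View pics/w7o.png

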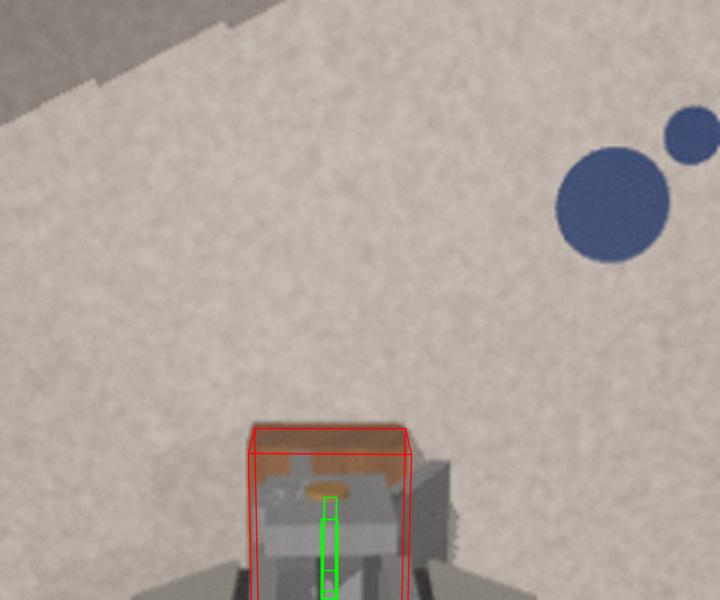

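Emit:
{"api": "play_rows", "payload": {
  "targets": [
    [3,0,0,0],
    [3,0,0,0],
    [3,0,0,0],
    [1.5,0,0,0],
    [0,0,0,0],
    [0,0,0,0]
  ]
}}

```text
t: 11.42
ee_pos: [0.4147, 0.2838, 0.2022]
eef_rot: [-0.955, 1.539, -1.538]
force: [-0.2, 1.0, 0.1]
finger_gap: 0.263
```

Run:
```python
from wv import *
plan([.433,.323,.2],-.46)
o,d,d2=shot('w7')
r=ctrl.masks_of(d,'coupon'); print([(x['conf'],x['pixel'],x['mask'].sum()) for x in r])
r2=ctrl.masks_of(d,'block'); print([(x['conf'],x['pixel'],x['mask'].sum()) for x in r2])
pickle.dump((o,d2,r,r2),open('w7.pkl','wb'))
if r2: print(fit([(d2,r2[0]['mask']|(r[0]['mask'] if r else False))],M['block']+[box(-2,2,-13,13,6,81)],(.433,.323),0.,[-.46],up=2))
overlay(d2,[(M['coupon'],(.433,.323,-.46),.006,(0,255,0)),(M['block'],(.433,.323,-.46),0,(0,0,255))],(210,100,450,300),3,'w7o')
```

```text
tcp [0.4147 0.2838 0.2022] psi -0.459 gap 0.263 F [-0.2  1.   0.1] t 11.425
shift now-axes [-4.33  0.23 -0.09] turn 0.1 shift after-turn axes [-4.33  0.22 -0.1 ]
[(0.48, [317.3, 177.2], np.int64(187))]
[(0.66, [313.3, 170.1], np.int64(4418))]
[(np.float64(0.02811011116993123), array([ 0.43299047,  0.32526061, -0.46611036]))]
```

View pics/w7.png

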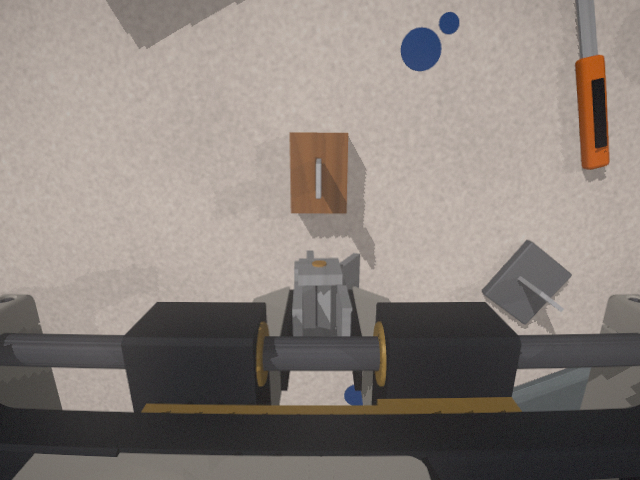

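View pics/w7o.png

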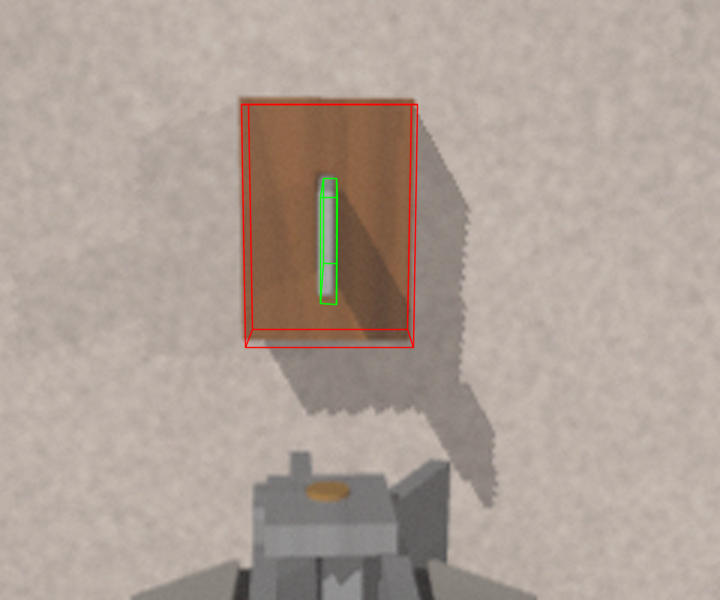

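```bash
python3 -c "
from h import *
c=np.array([np.cos(.466),-np.sin(.466)])*.003
plan([.4330-c[0],.3252-c[1],.15],-.466)"
```

```text
tcp [0.4145 0.2834 0.2019] psi -0.459 gap 0.263 F [-0.3 -0.2  0.4] t 11.575
shift now-axes [-4.57  5.19 -0.49] turn 0.4 shift after-turn axes [-4.56  5.19 -0.52]
```

Emit:
{"api": "play_rows", "payload": {
  "targets": [
    [0,0,0,0.4],
    [-2.5,0,-0.25,0],
    [-2.06,0,-0.27,0],
    [0,2.5,0,0],
    [0,1.7,0,0],
    [0,1.0,0,0],
    [0,0,0,0],
    [0,0,0,0]
  ]
}}

```text
t: 12.58
ee_pos: [0.4304, 0.3257, 0.1506]
eef_rot: [-0.95, 1.544, -1.544]
force: [0.9, 0.3, -0.5]
finger_gap: 0.255
```

Run:
```python
from wv import *
c=np.array([np.cos(.466),-np.sin(.466)])*.003
plan([.4330-c[0],.3252-c[1],.106],-.466)
o=ctrl.get_obs(); p=o['ee_pos']
d=ctrl.camera('scene'); save(d,'s8')
overlay(d,[(clipmodel(.5),(p[0],p[1],-.466),p[2]-.005,(0,255,0)),(M['coupon'],(.433,.3252,-.466),.006,(0,0,255))],(420,190,580,310),5,'s8o')
cv2.imwrite('pics/s8r.png',cv2.resize(d['img'][190:310,420:580,::-1],None,fx=5,fy=5,interpolation=cv2.INTER_CUBIC))
```

```text
tcp [0.4304 0.3257 0.1506] psi -0.467 gap 0.255 F [ 0.9  0.3 -0.5] t 12.575
shift now-axes [-0.06  4.46 -0.05] turn -0.1 shift after-turn axes [-0.07  4.46 -0.05]
```

View pics/s8o.png

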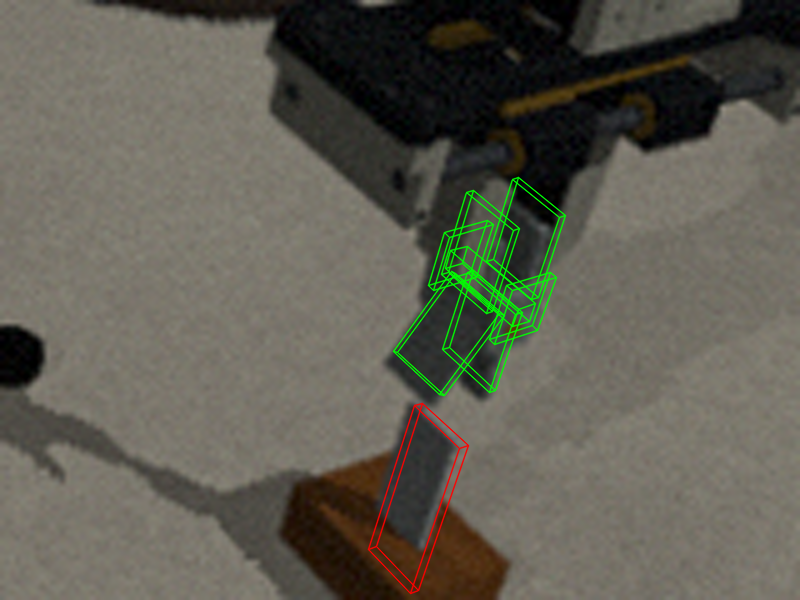

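View pics/s8r.png

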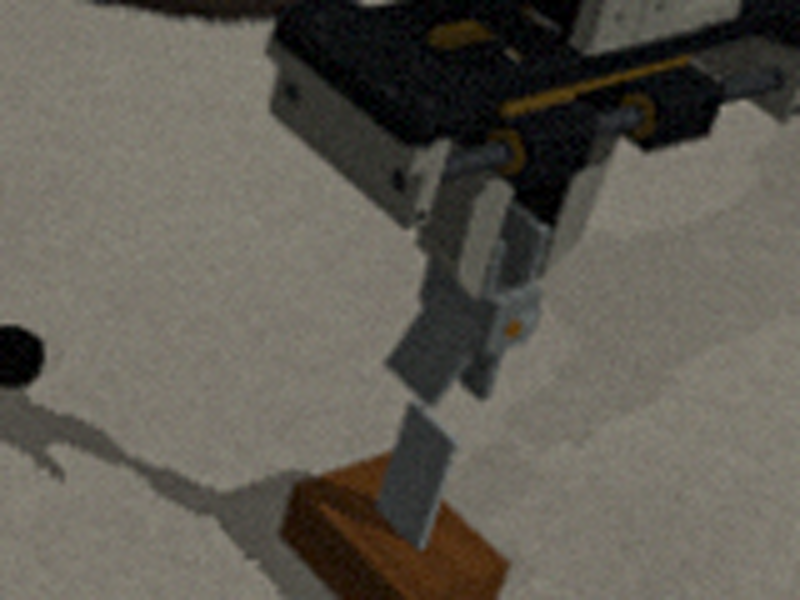

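Emit:
{"api": "play_rows", "payload": {
  "targets": [
    [-0.06,0,-0.05,0],
    [0,1.2,0,0],
    [0,1.0,0,0],
    [0,0.6,0,0],
    [0,0,0,0]
  ]
}}

```text
t: 13.25
ee_pos: [0.4296, 0.3261, 0.1213]
eef_rot: [-0.952, 1.544, -1.545]
force: [-0.7, -0.4, -0.5]
finger_gap: 0.26
```

Run:
```python
from wv import *
c=np.array([np.cos(.466),-np.sin(.466)])*.003
plan([.4330-c[0],.3252-c[1],.106],-.466)
o=ctrl.get_obs(); p=o['ee_pos']
d=ctrl.camera('scene'); save(d,'s9')
cv2.imwrite('pics/s9r.png',cv2.resize(d['img'][210:310,440:560,::-1],None,fx=6,fy=6,interpolation=cv2.INTER_CUBIC))
```

```text
tcp [0.4296 0.3261 0.1213] psi -0.467 gap 0.26 F [-0.7 -0.4 -0.5] t 13.25
shift now-axes [-0.08  1.53  0.05] turn -0.1 shift after-turn axes [-0.08  1.53  0.05]
```

View pics/s9r.png

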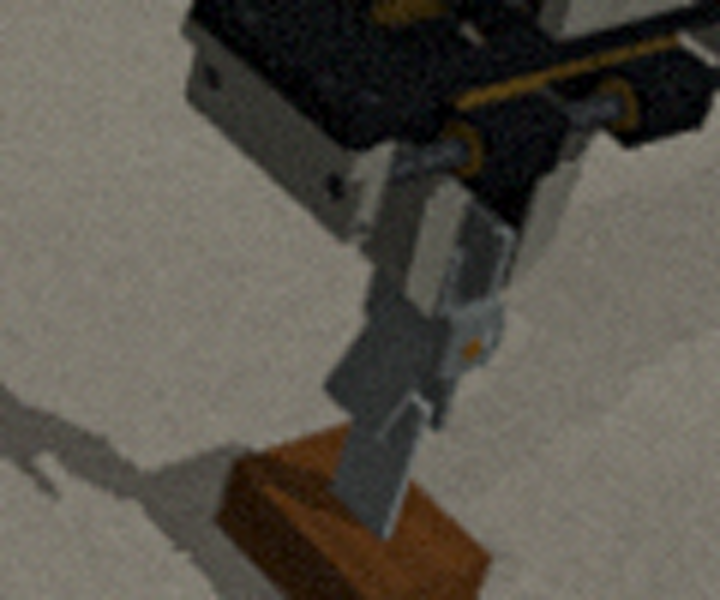

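Emit:
{"api": "play_rows", "payload": {
  "targets": [
    [-0.08,0,0.04,0],
    [0,0.8,0,0],
    [0,0.5,0,0],
    [0,0.23,0,0],
    [0,0,0,0],
    [0,0,0,0]
  ]
}}

```text
t: 14.05
ee_pos: [0.4307, 0.327, 0.1068]
eef_rot: [-0.951, 1.544, -1.544]
force: [-0.1, 0.1, -0.1]
finger_gap: 0.262
```

Run:
```python
from wv import *
c=np.array([np.cos(.466),-np.sin(.466)])*.003
plan([.4330-c[0],.3252-c[1],.106],-.466)
d=ctrl.camera('scene'); save(d,'s10')
cv2.imwrite('pics/s10r.png',cv2.resize(d['img'][210:310,440:560,::-1],None,fx=6,fy=6,interpolation=cv2.INTER_CUBIC))
shot('w10')
```

```text
tcp [0.4307 0.327  0.1068] psi -0.467 gap 0.262 F [-0.1  0.1 -0.1] t 14.05
shift now-axes [ 0.06  0.08 -0.01] turn -0.1 shift after-turn axes [ 0.06  0.08 -0.01]
```

View pics/s10r.png

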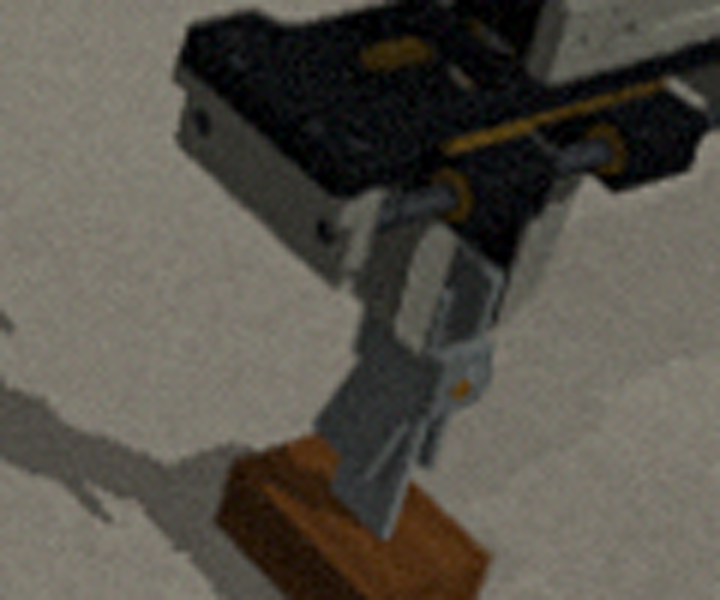

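View pics/w10.png

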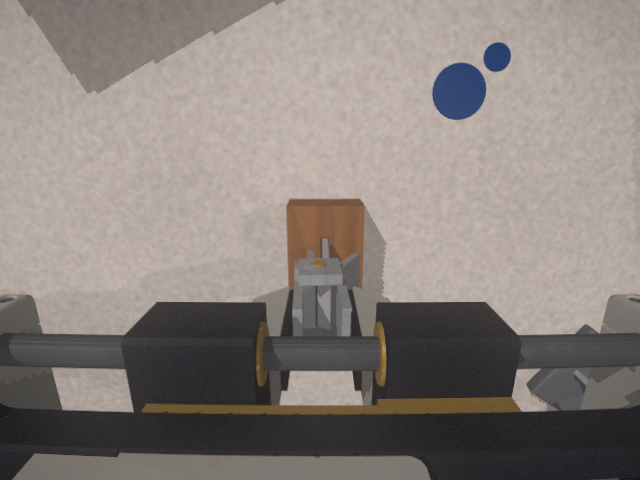

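Emit:
{"api": "play_rows", "payload": {
  "targets": [
    [0.04,0,0.2,0],
    [0,0,0,0]
  ]
}}

```text
t: 14.4
ee_pos: [0.4324, 0.3255, 0.1068]
eef_rot: [-0.95, 1.544, -1.544]
force: [-0.3, -0.4, -1.0]
finger_gap: 0.264
```

Emit:
{"api": "play_rows", "payload": {
  "targets": [
    [0,0,0.15,0],
    [0,0,0.12,0]
  ],
  "gripper": 0.68
}}

```text
t: 14.65
ee_pos: [0.4347, 0.3245, 0.1068]
eef_rot: [-0.951, 1.544, -1.544]
force: [0.1, 0.6, -0.9]
finger_gap: 0.32
```

Emit:
{"api": "play_rows", "payload": {
  "targets": [
    [0,0,0.15,0],
    [0,0,0.13,0]
  ],
  "gripper": 0.62
}}

```text
t: 14.9
ee_pos: [0.437, 0.3233, 0.1067]
eef_rot: [-0.951, 1.544, -1.544]
force: [0.0, 1.4, 0.2]
finger_gap: 0.379
```

Emit:
{"api": "play_rows", "payload": {
  "targets": [
    [0,0,0.15,0],
    [0,0,0.12,0]
  ],
  "gripper": 0.56
}}

```text
t: 15.15
ee_pos: [0.4399, 0.3219, 0.1068]
eef_rot: [-0.95, 1.544, -1.544]
force: [-0.9, 1.2, 0.2]
finger_gap: 0.438
```

Emit:
{"api": "play_rows", "payload": {
  "targets": [
    [0,0,0.1,0],
    [0,0,0,0]
  ],
  "gripper": 0.5
}}

```text
t: 15.4
ee_pos: [0.4406, 0.3214, 0.1068]
eef_rot: [-0.951, 1.544, -1.544]
force: [0.9, -0.6, -0.0]
finger_gap: 0.5
```

Emit:
{"api": "play_rows", "payload": {
  "targets": [
    [0,0,0,0],
    [0,0,0,0],
    [0,0,0,0],
    [0,0,0,0],
    [0,0,0,0],
    [0,0,0,0]
  ],
  "gripper": 0
}}

```text
t: 16.15
ee_pos: [0.4404, 0.3215, 0.1067]
eef_rot: [-0.951, 1.544, -1.544]
force: [0.1, 0.9, 0.5]
finger_gap: 0.999
```

Run:
```python
from wv import *
plan([.433,.3252,.106],-.466)
d=ctrl.camera('scene'); save(d,'s11')
cv2.imwrite('pics/s11r.png',cv2.resize(d['img'][210:310,440:560,::-1],None,fx=6,fy=6,interpolation=cv2.INTER_CUBIC))
shot('w11')
```

```text
tcp [0.4404 0.3215 0.1067] psi -0.467 gap 0.999 F [0.1 0.9 0.5] t 16.15
shift now-axes [ 0.01  0.07 -0.83] turn -0.1 shift after-turn axes [ 0.    0.07 -0.83]
```

View pics/s11r.png

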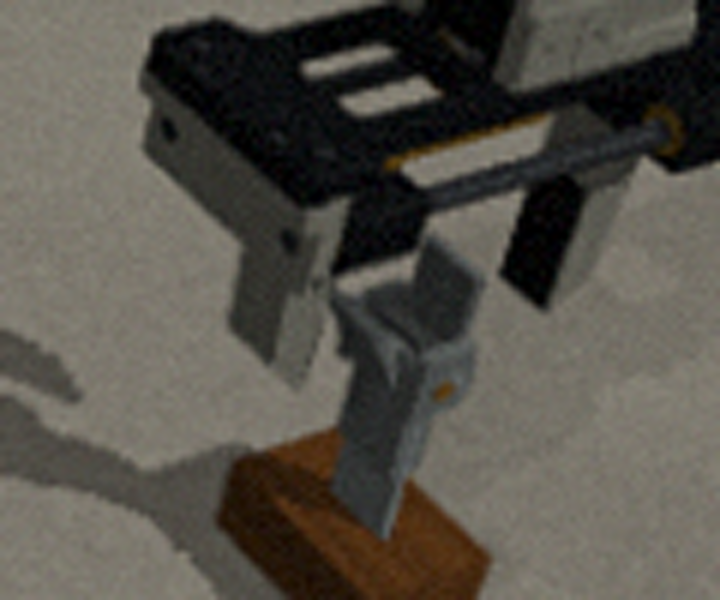

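View pics/w11.png

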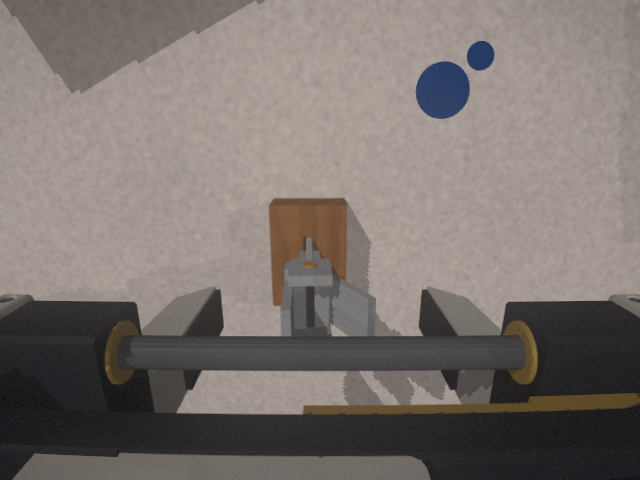

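Emit:
{"api": "play_rows", "payload": {
  "targets": [
    [0,-2,0,0],
    [0,-3,0,0],
    [0,-3,0,0],
    [0,-1,-0.8,0],
    [0,0,0,-9],
    [0,0,0,-9],
    [0,0,0,-9],
    [0,0,0,-9],
    [0,0,0,-9],
    [0,0,0,-9],
    [0,0,0,-9],
    [0,0,0,-9]
  ]
}}

```text
t: 17.75
ee_pos: [0.4323, 0.3253, 0.1958]
eef_rot: [-1.486, 0.607, -0.605]
force: [0.1, 0.7, -0.5]
finger_gap: 0.999
```

Emit:
{"api": "play_rows", "payload": {
  "targets": [
    [0,0,0,-9],
    [0,0,0,-9],
    [0,0,0,0],
    [0,0,0,0]
  ]
}}

```text
t: 18.25
ee_pos: [0.4329, 0.3252, 0.1963]
eef_rot: [-1.54, 0.369, -0.368]
force: [0.3, 0.2, 0.1]
finger_gap: 1.001
```

Run:
```python
from wv import *
plan([.433,.3252,.085],1.105)
o,d,d2=shot('w12')
r=ctrl.masks_of(d,'clip'); print([(x['conf'],x['pixel'],x['mask'].sum()) for x in r])
overlay(d2,[(M['clip'],(.433,.3252,-.466),.101,(0,255,0))],(200,160,440,340),3,'w12o')
```

```text
tcp [0.4329 0.3252 0.1963] psi 1.101 gap 1.001 F [0.3 0.2 0.1] t 18.25
shift now-axes [1.000e-02 1.113e+01 2.000e-02] turn -0.3 shift after-turn axes [1.000e-02 1.113e+01 1.000e-02]
[(0.59, [320.9, 256.7], np.int64(3185)), (0.55, [156.0, 287.3], np.int64(707))]
```

View pics/w12o.png

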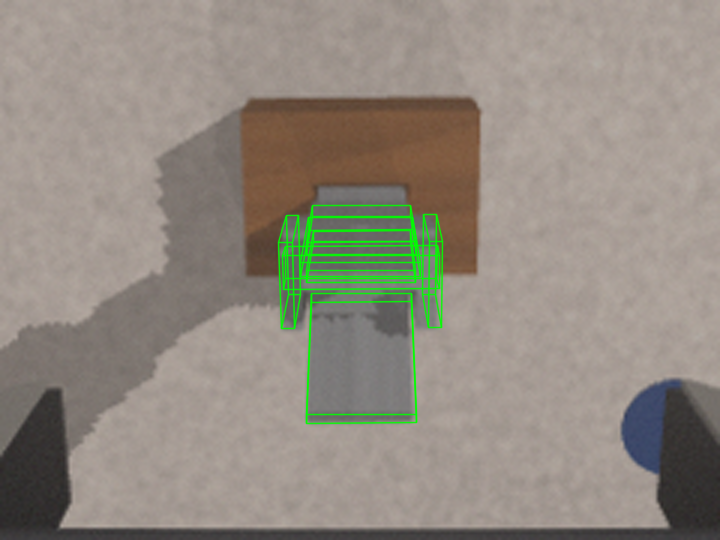

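View pics/w12.png

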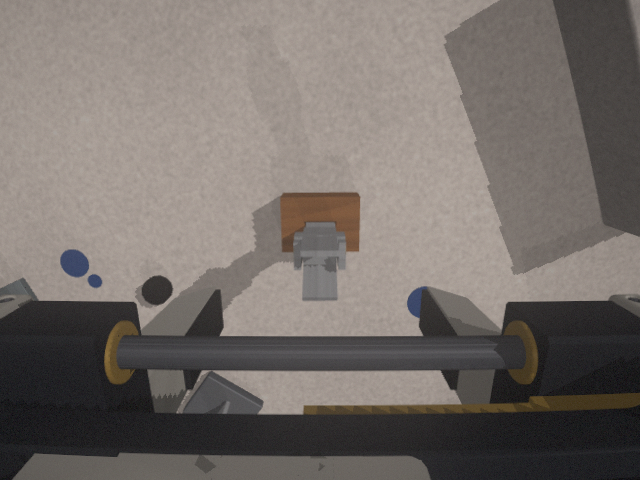

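Emit:
{"api": "play_rows", "payload": {
  "targets": [
    [0,2,0,-0.3],
    [0,3,0,0],
    [0,2.5,0,0],
    [0,1.5,0,0],
    [0,1,0,0],
    [0,0,0,0]
  ]
}}

```text
t: 19.1
ee_pos: [0.4332, 0.3251, 0.0965]
eef_rot: [-1.541, 0.362, -0.362]
force: [0.4, 0.2, 0.3]
finger_gap: 1.001
```

Emit:
{"api": "play_rows", "payload": {
  "targets": [
    [0,0.7,0,0],
    [0,0.43,0,0],
    [0,0,0,0],
    [0,0,0,0]
  ],
  "gripper": 0.5
}}

```text
t: 19.6
ee_pos: [0.4334, 0.3252, 0.0856]
eef_rot: [-1.54, 0.362, -0.362]
force: [-0.4, 0.3, -0.4]
finger_gap: 0.617
```

Run:
```python
from wv import *
plan([.433,.3252,.085],1.105)
o,d,d2=shot('w13')
d=ctrl.camera('scene'); cv2.imwrite('pics/s13r.png',cv2.resize(d['img'][210:310,440:560,::-1],None,fx=6,fy=6,interpolation=cv2.INTER_CUBIC))
```

```text
tcp [0.4334 0.3252 0.0856] psi 1.109 gap 0.617 F [-0.4  0.3 -0.4] t 19.6
shift now-axes [-0.03  0.06 -0.02] turn 0.2 shift after-turn axes [-0.03  0.06 -0.02]
```

View pics/w13.png

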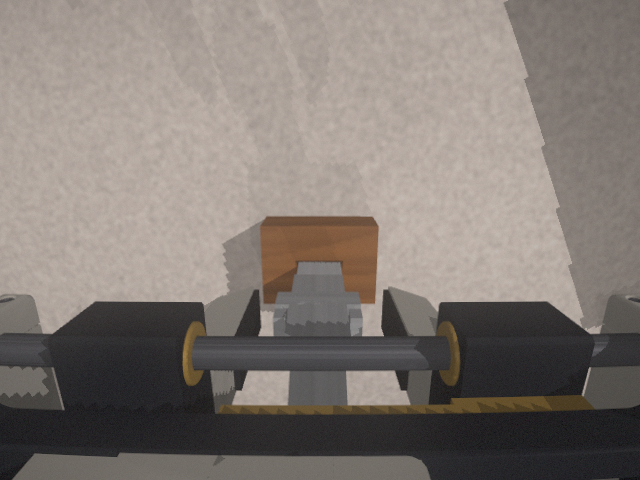

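View pics/s13r.png

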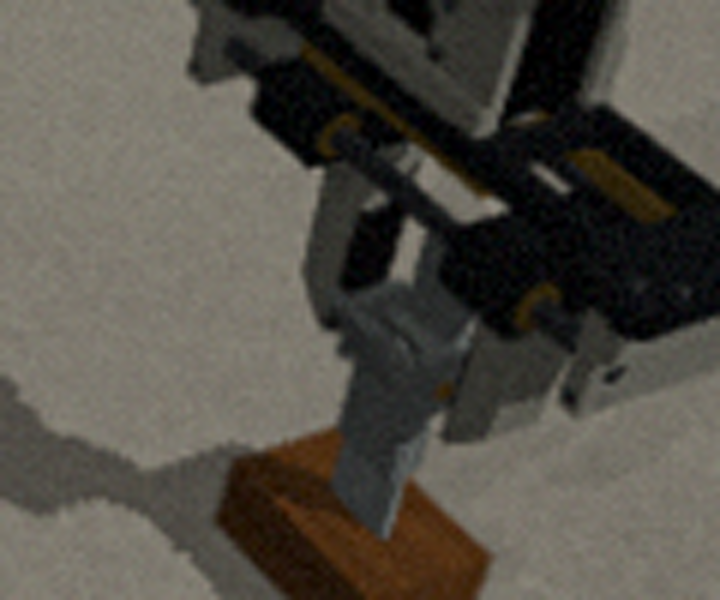

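Emit:
{"api": "play_rows", "payload": {
  "targets": [
    [0,0,-0.05,0],
    [0,0,0,0],
    [0,0,0,0],
    [0,0,0,0],
    [0,0,0,0]
  ],
  "gripper": 1
}}

```text
t: 20.32
ee_pos: [0.4331, 0.3247, 0.0855]
eef_rot: [-1.54, 0.362, -0.362]
force: [0.4, 0.6, 0.0]
finger_gap: 0.393
```

Emit:
{"api": "play_rows", "payload": {
  "targets": [
    [0,0,0,0],
    [0,-0.3,0,0],
    [0,-0.5,0,0],
    [0,-1,0,0],
    [0,-1.5,0,0],
    [0,-2,0,0],
    [0,-2,0,0],
    [0,-1.5,0,0],
    [0,0,0,0],
    [0,0,0,0]
  ]
}}

```text
t: 21.58
ee_pos: [0.4327, 0.3245, 0.173]
eef_rot: [-1.541, 0.362, -0.362]
force: [-0.9, -0.1, -2.2]
finger_gap: 0.391
```

Run:
```python
from wv import *
plan([.433,.3252,.085],1.105)
o,d,d2=shot('w14')
d=ctrl.camera('scene'); cv2.imwrite('pics/s14r.png',cv2.resize(d['img'][160:310,420:570,::-1],None,fx=4,fy=4,interpolation=cv2.INTER_CUBIC))
```

```text
tcp [0.4327 0.3245 0.173 ] psi 1.109 gap 0.391 F [-0.9 -0.1 -2.2] t 21.575
shift now-axes [-0.    8.8   0.08] turn 0.2 shift after-turn axes [-0.01  8.8   0.08]
```

View pics/w14.png

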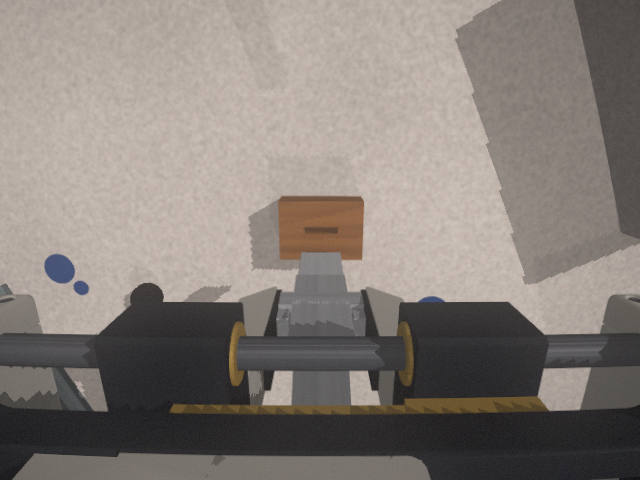

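View pics/s14r.png

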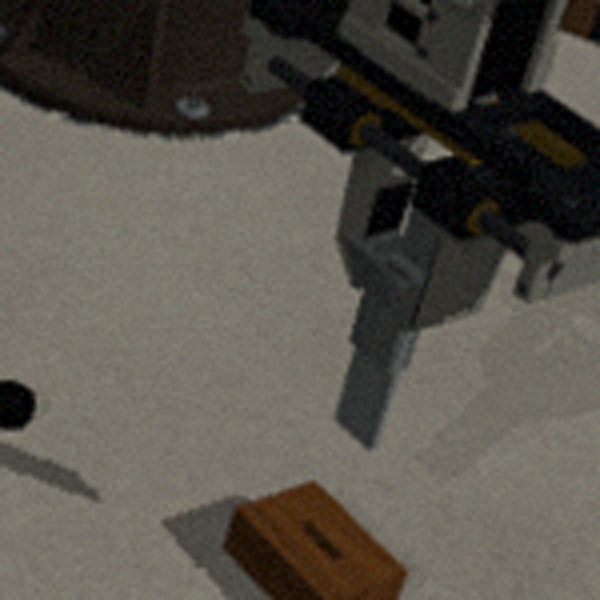

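```bash
python3 -c "
from h import *
plan([.42,-.165,.232],-1.24)"
```

```text
tcp [0.4326 0.3244 0.1727] psi 1.109 gap 0.391 F [-0.5  0.1 -1.4] t 21.675
shift now-axes [ 20.66  -5.88 -44.39] turn 134.6 shift after-turn axes [17.09 -5.93 45.88]
```

Emit:
{"api": "play_rows", "payload": {
  "targets": [
    [0,-1,0,0],
    [0,-2,0,0],
    [0,-2,0,0],
    [0,-0.9,0,0],
    [0,0,0,0]
  ]
}}

```text
t: 22.3
ee_pos: [0.4332, 0.3249, 0.2328]
eef_rot: [-1.539, 0.362, -0.362]
force: [-0.4, -0.0, -1.2]
finger_gap: 0.391
```

```bash
python3 -c "
from h import *
plan([.42,-.165,.232],-1.24)"
```

```text
tcp [0.4332 0.3249 0.2328] psi 1.109 gap 0.391 F [-0.4 -0.  -1.2] t 22.3
shift now-axes [ 20.64   0.05 -44.45] turn 134.6 shift after-turn axes [17.16  0.08 45.9 ]
```

Emit:
{"api": "play_rows", "payload": {
  "targets": [
    [0.4,0,-0.9,0],
    [0.8,0,-1.7,0],
    [1,0,-2.15,0],
    [1,0,-2.15,0],
    [1,0,-2.15,0],
    [1,0,-2.15,0],
    [1,0,-2.15,0],
    [1,0,-2.15,0],
    [1,0,-2.15,0],
    [1,0,-2.15,0],
    [1,0,-2.15,0],
    [1,0,-2.15,0]
  ]
}}

```text
t: 23.8
ee_pos: [0.4255, 0.0572, 0.2325]
eef_rot: [-1.54, 0.362, -0.363]
force: [0.9, 0.2, -1.4]
finger_gap: 0.392
```

Emit:
{"api": "play_rows", "payload": {
  "targets": [
    [1,0,-2.15,0],
    [1,0,-2.15,0],
    [1,0,-2.15,0],
    [1,0,-2.15,0],
    [1,0,-2.15,0],
    [1,0,-2.15,0],
    [1,0,-2.15,0],
    [1,0,-2.15,0],
    [0.8,0,-1.7,0],
    [0.4,0,-0.9,0],
    [0.2,0,-0.5,0],
    [0,0,0,0]
  ]
}}

```text
t: 25.3
ee_pos: [0.4196, -0.1645, 0.2324]
eef_rot: [-1.54, 0.362, -0.362]
force: [-0.9, -0.5, -1.8]
finger_gap: 0.39
```

Emit:
{"api": "play_rows", "payload": {
  "targets": [
    [0,0,0,4],
    [0,0,0,7],
    [0,0,0,8],
    [0,0,0,8],
    [0,0,0,8],
    [0,0,0,8],
    [0,0,0,8],
    [0,0,0,8],
    [0,0,0,8],
    [0,0,0,8],
    [0,0,0,8],
    [0,0,0,8]
  ]
}}

```text
t: 26.8
ee_pos: [0.4198, -0.1637, 0.2323]
eef_rot: [-0.941, 1.555, -1.555]
force: [-0.5, -0.0, -1.3]
finger_gap: 0.394
```

Emit:
{"api": "play_rows", "payload": {
  "targets": [
    [0,0,0,8],
    [0,0,0,8],
    [0,0,0,8],
    [0,0,0,8],
    [0,0,0,7],
    [0,0,0,4.6],
    [0,0,0,0],
    [0,0,0,0],
    [0,0,0,0]
  ]
}}

```text
t: 27.92
ee_pos: [0.4197, -0.1644, 0.2324]
eef_rot: [-0.342, 2.042, -2.041]
force: [-0.9, 0.5, -1.4]
finger_gap: 0.388
```

Run:
```python
from wv import *
plan([.447,-.152,.134],-1.24)
o,d,d2=shot('w15')
r=ctrl.masks_of(d,'trough'); print([(x['conf'],x['pixel'],x['mask'].sum()) for x in r])
overlay(d2,[(M['trough'],(.447,-.152,.33),0,(0,255,0))],(200,100,440,340),2.5,'w15o')
pickle.dump((o,d2,r),open('w15.pkl','wb'))
d=ctrl.camera('scene'); save(d,'s15')
```

```text
tcp [ 0.4197 -0.1644  0.2324] psi -1.239 gap 0.388 F [-0.9  0.5 -1.4] t 27.925
shift now-axes [-2.98  9.84 -0.28] turn 0.1 shift after-turn axes [-2.98  9.84 -0.29]
[(0.76, [318.5, 183.6], np.int64(2771))]
```

View pics/w15.png

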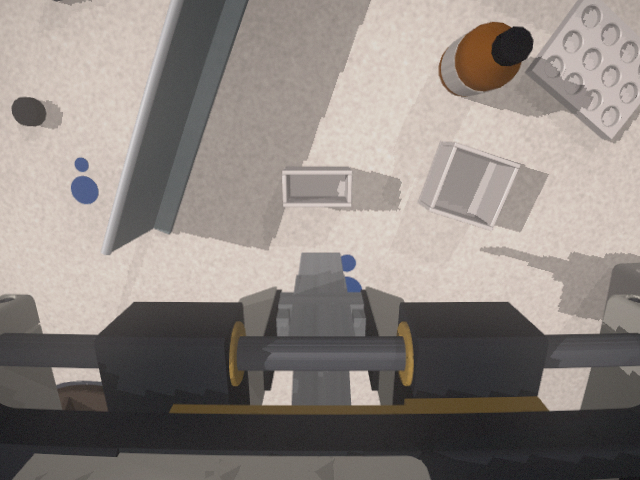

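View pics/s15.png

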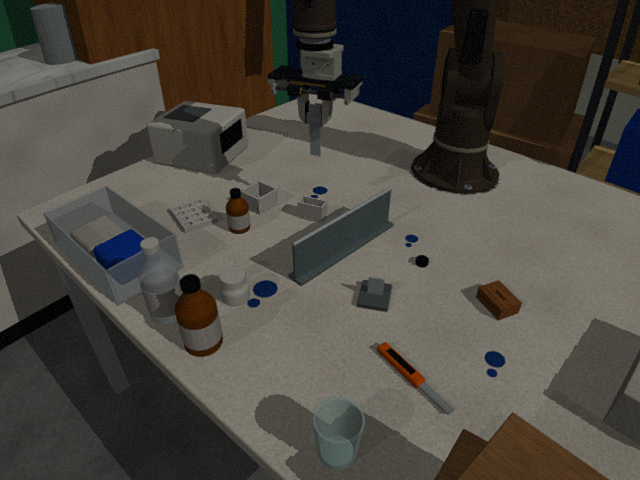

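Run:
```python
from wv import *
o,d2,r=pickle.load(open('w15.pkl','rb'))
f=fit([(d2,r[0]['mask'])],M['trough'],(.447,-.152),0,[.33],up=3); print(f)
overlay(d2,[(M['trough'],f[0][1],0,(0,255,0))],(260,140,380,230),6,'w15o')
p=f[0][1]
plan([p[0],p[1],.134],p[2]-np.pi/2)
```

```text
[(np.float64(0.042893381505111794), array([ 0.44679628, -0.15049588,  0.33644303]))]
tcp [ 0.4197 -0.1646  0.2324] psi -1.24 gap 0.391 F [-0.1  0.4 -0.7] t 28.075
shift now-axes [-3.02  9.84 -0.45] turn -0.3 shift after-turn axes [-3.03  9.84 -0.43]
```

View pics/w15o.png

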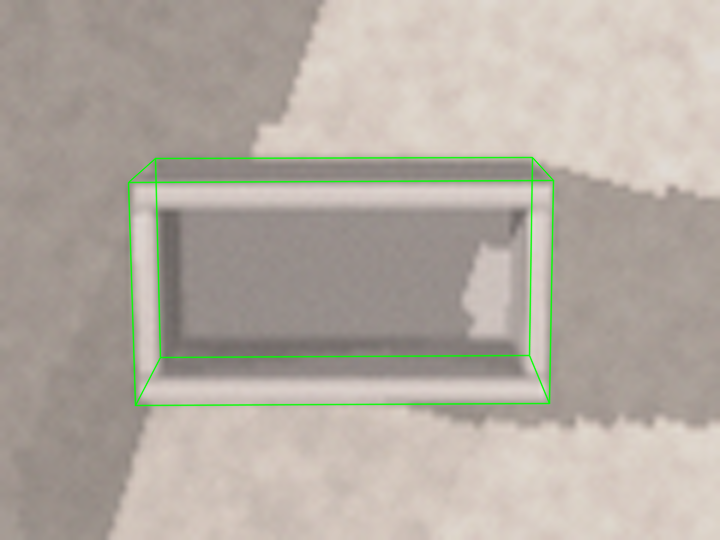

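Emit:
{"api": "play_rows", "payload": {
  "targets": [
    [-1,0,-0.15,0],
    [-1.5,0,-0.15,0],
    [-0.52,0,-0.13,0],
    [0,1,0,0],
    [0,2,0,0],
    [0,2,0,0],
    [0,1.5,0,0],
    [0,0.7,0,0],
    [0,0,0,0],
    [0,0,0,0],
    [0,0,0,0]
  ]
}}

```text
t: 29.45
ee_pos: [0.4472, -0.1508, 0.1609]
eef_rot: [-0.34, 2.042, -2.042]
force: [-0.5, -0.2, -0.2]
finger_gap: 0.388
```

Run:
```python
from wv import *
plan([.4468,-.1505,.136],.336-np.pi/2)
o=ctrl.get_obs(); p=o['ee_pos']
d=ctrl.camera('scene'); save(d,'s16')
it=[(M['trough'],(.4468,-.1505,.336),0,(0,255,0)),(M['coupon'],(p[0],p[1],.336),p[2]-.0795,(0,0,255))]
overlay(d,it,(270,140,370,230),7,'s16o'); 
cv2.imwrite('pics/s16r.png',cv2.resize(d['img'][140:230,270:370,::-1],None,fx=7,fy=7,interpolation=cv2.INTER_CUBIC))
r=ctrl.masks_of(d,'coupon'); print([(x['conf'],x['pixel'],x['mask'].sum()) for x in r])
shot('w16')
```

```text
tcp [ 0.4472 -0.1508  0.1609] psi -1.24 gap 0.388 F [-0.5 -0.2 -0.2] t 29.45
shift now-axes [ 0.03  2.49 -0.04] turn -0.3 shift after-turn axes [ 0.03  2.49 -0.04]
[(0.67, [310.4, 180.6], np.int64(174)), (0.56, [311.5, 151.6], np.int64(437))]
```

View pics/s16o.png

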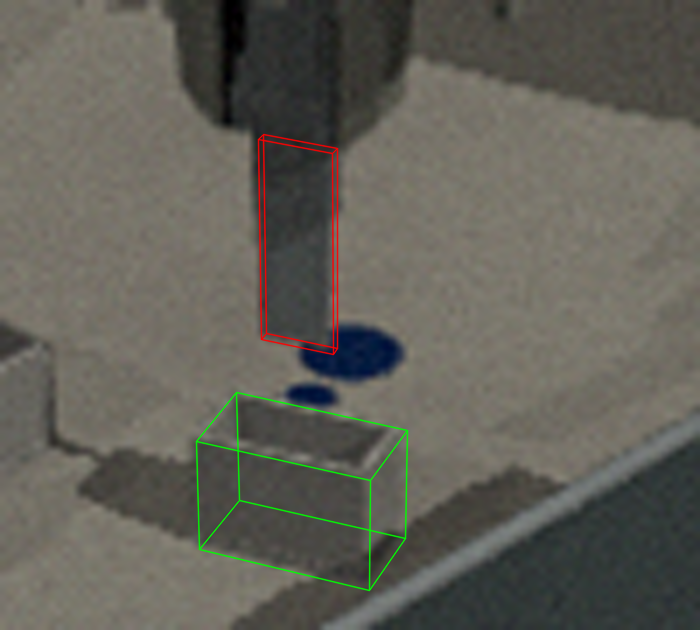

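View pics/s16r.png

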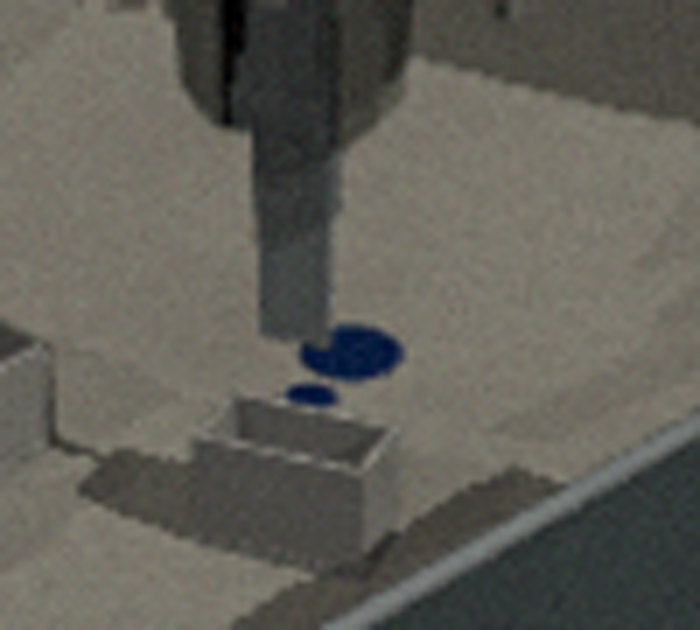

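View pics/w16.png

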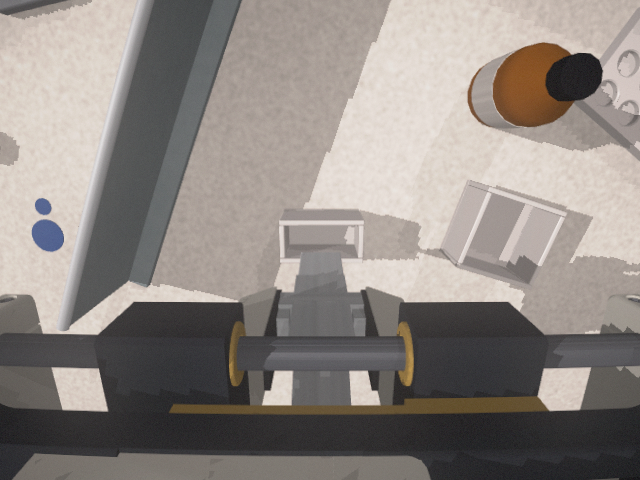

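Emit:
{"api": "play_rows", "payload": {
  "targets": [
    [0.03,0,-0.04,-0.3],
    [0,1,0,0],
    [0,0.8,0,0],
    [0,0.4,0,0],
    [0,0.25,0,0],
    [0,0,0,0],
    [0,0,0,0],
    [0,0,0,0]
  ]
}}

```text
t: 30.6
ee_pos: [0.4465, -0.1504, 0.1361]
eef_rot: [-0.345, 2.039, -2.039]
force: [0.4, 0.3, -0.5]
finger_gap: 0.384
```

Run:
```python
from wv import *
plan([.4468,-.1505,.136],.336-np.pi/2)
o=ctrl.get_obs(); p=o['ee_pos']
d=ctrl.camera('scene'); save(d,'s17')
it=[(M['trough'],(.4468,-.1505,.336),0,(0,255,0)),(M['coupon'],(p[0],p[1],.336),p[2]-.0795,(0,0,255))]
overlay(d,it,(270,140,370,230),5,'a'); 
b=cv2.resize(d['img'][140:230,270:370,::-1],None,fx=5,fy=5,interpolation=cv2.INTER_CUBIC)
t=ctrl.camera('top'); overlay(t,it,(350,260,440,350),4,'b')
c=cv2.resize(t['img'][260:350,350:440,::-1],None,fx=4,fy=4,interpolation=cv2.INTER_CUBIC)
B=np.vstack([b[:,:390],]) 
cv2.imwrite('pics/s17c.png',np.hstack([b[:,:400],cv2.imread('pics/a.png')[:,:400]])); cv2.imwrite('pics/t17.png',np.hstack([c,cv2.imread('pics/b.png')]))
print(ctrl.get_obs()['joint_vel'].round(3))
shot('w17')
```

```text
tcp [ 0.4465 -0.1504  0.1361] psi -1.235 gap 0.384 F [ 0.4  0.3 -0.5] t 30.6
shift now-axes [-0.02  0.01  0.01] turn -0.0 shift after-turn axes [-0.02  0.01  0.01]
[-0.     0.001 -0.001  0.001 -0.     0.001 -0.001]
```

View pics/s17c.png

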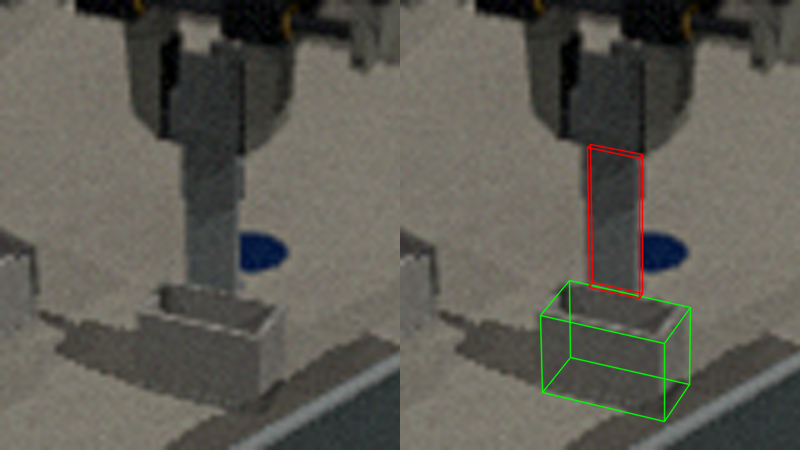

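View pics/t17.png

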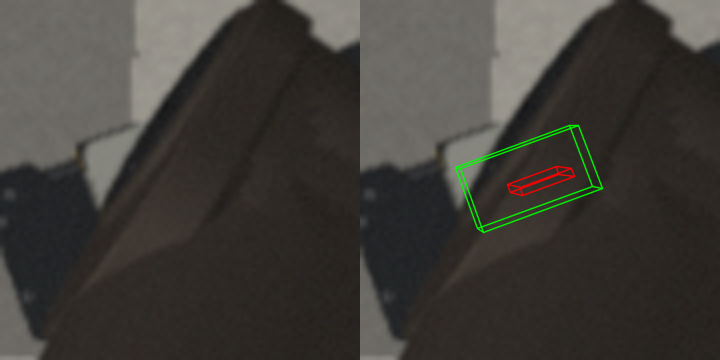

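View pics/w17.png

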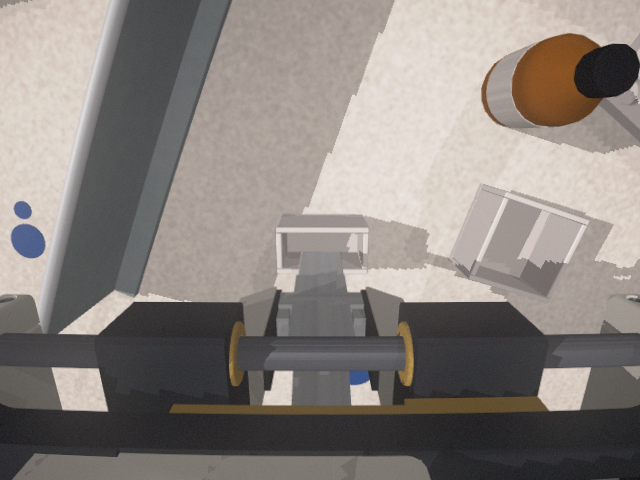

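```bash
python3 -c "
from h import *
print(ctrl.hand_in()); print(ctrl.get_obs()['ee_pos'])"
```

```text
the job is handed in; nothing more can be done
None
the job is handed in; nothing more can be done
```

I squeezed the clip open, took it off the stand and let it close on the coupon. Then I took it by its cheeks, carried the coupon over the screen at about 15 cm, and handed in with it hanging over the narrow trough at 30.6 s. The hand-in gives no verdict.

**Last checks, all derived from camera fits and the arm's readings:**
- **Position:** the tool is within about 0.5 mm of the trough's centre and lined up with its length to within 0.01 rad. This relies on the wrist-camera fit of the trough and assumes the coupon hangs centred under the tool, which is how it was gripped.
- **Height:** the coupon's lower edge should be about 11.5 mm above the rim, worked out from the height at which I gripped the clip. The scene picture agrees to about 2 mm.
- **Stillness and grip:** joint speeds were near zero. The finger opening was 0.384 at the last reading (about 35 mm); the cheeks are 36 mm wide, so the clip was still held.
- **Other things on the table:** I came nowhere near them, and the pictures showed no shift. I did not measure them again at the end.

**What disagreed or could not be checked:**
- The scene camera showed both coupon and trough about 1 px (2 mm) off the fitted outlines. Both were off the same way, so it looks like calibration error.
- The top camera was blocked by the arm at the end.

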